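# Scoop the large milling ball out of the trough

## Task

Use the slotted wire scoop that stands in the white trough to scoop up the large steel milling ball, so that the small ball falls through the slots and stays in the trough; never touch the balls with the fingers. Lift the large ball clear of the trough on the scoop, tip it into the wide white porcelain dish, then put the scoop back, standing flat in the trough at the place where it stood.

Things in the scene. Friction and masses are not known exactly. Their poses are not given: they have to be found in the camera images.
- scoop_grip (a point): Slotted wire scoop, 0.16 kg: middle of its upright square black handle (20 x 20 mm, 65 mm tall; point 30 mm below its top, 95 mm above the scoop's underside). z up, mouth towards -x. Its floor is four 4 mm wires along x, from tips at x = -85 mm to a back plate at x = 0 (90 mm wide, lower edge 17 mm up). It starts standing flat at the far end of the trough, mouth roughly towards the robot.
- scoop_tips (a point): The scoop's mouth: mid-point of the wire tips, on the underside (85 mm ahead of and 95 mm below scoop_grip; same axes). Three slots between the wires, gaps 20 mm, 24 mm near the back plate; the middle one lies at y = 0. Flat on the floor, the wires slide past both sides of the large ball; lifted, it sits in a slot, 3 mm deeper at the back, and rolls out when the mouth dips over 15 degrees.
- large_ball_center (a point): Centre of the large steel milling ball, 30 mm across, about 0.11 kg, resting on the trough's floor ahead of the scoop's mouth. Too wide for the slots. Rolls freely; its axes mean nothing.
- small_ball_center (a point): Centre of the small steel ball, 14 mm across, 11 g, on the trough's floor beside or beyond the large one, in the way of the scoop. It passes through every slot and under the back plate. Rolls freely; its axes mean nothing.
- trough: Fixed white open box: inside 300 mm (its x) by 160 mm (its y), walls 6 mm thick, rim 45 mm and inner floor 12 mm above the bench. Origin at the centre of its underside on the bench, z up, x along its length, away from the robot.
- dish: Wide round white porcelain dish, a shallow bowl with its rim 160 mm across and 45 mm above the bench, wall 4 mm; it does not move. Origin at the centre of its underside on the bench, z up. (A 70 mm bowl and a tall beaker also stand about: not those.)

How it is judged (in metres and radians):
On the way:
1. the large ball rides in the scoop, clear above the trough, and the small ball is down in the trough (height (world z) of large_ball_center above 0.085 m and x of large_ball_center in the frame of scoop_grip between -0.09 and 0 m and y of large_ball_center in the frame of scoop_grip between -0.045 and 0.045 m and z of large_ball_center in the frame of scoop_grip between -0.1 and -0.06 m and x of small_ball_center in the frame of trough between -0.15 and 0.15 m and y of small_ball_center in the frame of trough between -0.08 and 0.08 m and z of small_ball_center in the frame of trough between 0.015 and 0.03 m), for 0.2 s.
At the end, for the whole second after the job is handed in: The large ball lies at rest in the wide dish (centre within 65 mm of the dish's axis and below 50 mm); the small ball lies on the trough's floor; the released scoop stands still in the trough, upright within 10 degrees, its handle within 50 mm of where it was at the start (horizontal distance between large_ball_center and dish below 0.065 m and height (world z) of large_ball_center below 0.05 m and linear speed of large_ball below 0.1 m/s and x of small_ball_center in the frame of trough between -0.15 and 0.15 m and y of small_ball_center in the frame of trough between -0.08 and 0.08 m and z of small_ball_center in the frame of trough between 0.015 and 0.03 m and distance of scoop_grip from where it was at the start of the episode below 0.05 m and angle between scoop_grip's own z axis and vertical below 0.17 rad and z of scoop_grip in the frame of trough below 0.115 m and linear speed of scoop below 0.05 m/s); the robot touches nothing.
It fails at once if the fingers touch the large or the small ball (contact force between the fingers and large_ball above 0.3 N or contact force between the fingers and small_ball above 0.3 N).
It also fails if it takes over 61 s, if anything falls off the work surface, if the arm or the gripper's body presses on something with over 40 N, if the wrist force passes 120 N, or if a joint passes its speed limit or range.

## Robot

A 6-joint arm with a two-finger parallel gripper is mounted at the origin on the work surface. World frame = base frame: x ahead of the robot, y to its left, z up, the work surface at z = 0. Lengths are in mm, angles in rad, forces in N, time in s.
With the tool pointing down it reaches from about 325 to 875 mm from the base axis. Payload 4.4 kg.
Tool frame: the origin (TCP) lies midway between the tips of the shut fingers; the grasp point (between the pads) lies 19 mm behind it; y points along the fingers, z is the direction in which the jaws open and shut, and the axes are right-handed (so a half turn about y gives the same grasp; the last joint's range is limited). The gripper opens to 85 mm and grips with 20 to 120 N. Pads are 22 mm wide; open, the fingers measure 114 mm over their backs; the gripper's body (76 mm by 85 mm) begins 54 mm behind the grasp point. The pads swing forward as they close: fully open they stand 13 mm farther back than shut.
Start: joints at [1.163, 0.207, 1.542, -0, 1.393, -0.15], TCP at [146.052, 556.144, 231.282] pointing down, gripper open.
Joint ranges: [-2.73, 2.73], [-0.86, 2.22], [0.23, 2.46], [-1.11, 4.25], [0.08, 2.63], [-2.82, 2.82]. Speed limits (rad/s): [2.79, 2.79, 3.14, 3.14, 3.14, 3.14].

## Interface

Orientations are given as a unit quaternion [w, x, y, z].
In Python, from bench import * gives the robot as it stands.
- The arm moves only by the tool carry_out, never from a script. Its arguments are lists of equal length, an entry for each row: "dp": the shift along the tool's x, y, z in cm, a list of three; "roll": the turn about the tool's y in rad. In form: {"dp": [[x, y, z], ...], "roll": [roll, ...]}. A call has 1 to 5 rows; each row shifts and turns the pose as measured when the row begins, along the tool's axes as they then stand; what a row does not reach is not made up. A row lasts 1/8 s, in which the tool goes at most 62.5 mm and 10.7 degrees, less where a joint would pass 70% of its speed; a pose out of reach is approached as far as the arm can. A call is refused whole if a number of a shift passes 6.25 or a number of a turn 0.188, either way. A call with a gripper value outside its range is refused whole. "hand" is the finger opening in cm, from 0 to 8.54, set as the call begins (left out, the last holds). The fingers move at their own pace and stop on an object; "force" is the grip in N (left out, the last holds). Time passes only in rows, so rows that do not move let the fingers close. It gives the time, the measured TCP pose, the force and the opening at its end, in the units of the state.
- get_obs(): the state, without advancing time (a new reading comes with each control period).
- capture(name): name is "side" or "top" or "wrist"; returns (picture, depth): 384x512x3 uint8, red, green, blue; 384x512 float32, mm along the optical axis (not along the pixel's ray), 0 where there is no reading.
- camera_params(name): a dict with "fov_y" (degrees; the focal length in pixels is half the picture's height over the tangent of half this angle, whatever the lens; pixels are square), "cx", "cy" (the principal point, pixels), "R" (3x3) and "t" (3): a world point X has camera coordinates R X + t; the wrist camera has in their place "T_tool_cam" (4x4, takes a point from camera to tool coordinates, whose origin is the TCP and whose axes are the tool frame's). Camera axes: x right, y down, z forward; pixel columns grow to the right and rows downward; lengths in mm; the calibration is good to about 2 mm. The wrist camera is an equidistant fisheye: a pixel r from the principal point sees the ray r / f radians off the axis. A picture is of the moment at which its call begins: read the wrist's pose just before it. camera_params takes no time and is no camera call.
- hand_in(): hands the job in, once; it reports no verdict.
The state is a dict: "t": time; "qpos": joint angles; "qvel": joint speeds; "tau": joint torques, N m; "tool_pos": TCP position; "eef_rot": TCP orientation; "contact_force": force on the tool from outside, world axes, zero at the start; "wrist_torque": the same for the moment, N m; "width": finger opening in mm.
Only numpy, scipy, OpenCV 4.12 (cv2) and the standard library are available. Lean on these libraries where they do the work, as an engineer would, in place of code of your own. Each camera call takes 0.05 s, during which the arm holds its last target. There are 200 camera calls.

## Working session

There is one attempt and no reset: what is moved stays moved. The work goes in short steps, Python scripts to look and compute and a tool call to move; the robot and the scene stay as the last step left them, time stands still between calls to the robot, and variables do not carry over. Pictures are saved under pics/ and viewed, about 8 in all and at most 12, crops included, and the job is handed in when it is done.

Besides the shell and the picture viewer there is one more tool, called by a JSON object that holds its "method" and its "body". carry_out: Moves the arm, as the interface text tells. Its arguments: {"type":"object","properties":{"dp":{"type":"array","items":{"type":"array","items":{"type":"number"}}},"roll":{"type":"array","items":{"type":"number"}},"hand":{"type":"number"},"force":{"type":"number"}},"required":["dp","roll"]}

```bash
ls; mkdir -p pics
python3 - <<'E'
from bench import *
import cv2, numpy as np
o=get_obs(); print(o)
ims=[]
for n in ("top","side"):
    p,d=capture(n); cv2.imwrite(f"pics/{n}0.png",p[:,:,::-1]); np.savez(f"{n}0.npz",p=p,d=d); print(n,camera_params(n))
print(camera_params("wrist"))
E
```

```text
pics
{'t': 0.0, 'qpos': array([ 1.16350653e+00,  2.07441178e-01,  1.54295301e+00, -2.23460277e-05,
        1.39353052e+00, -1.50525286e-01]), 'qvel': array([ 0.00128421,  0.00068286,  0.0005317 , -0.00123579, -0.00136758,
       -0.00035264]), 'tau': array([-5.52200490e-04, -3.83034682e+01, -2.91592240e+01, -8.30484464e-05,
        1.07240846e-02, -8.72746909e-06]), 'tool_pos': array([145.74749335, 555.42967419, 230.11420495]), 'eef_rot': array([-0.70049243,  0.702082  , -0.09074886,  0.09030983]), 'contact_force': array([-0.51636701, -0.05602051,  0.59398084]), 'wrist_torque': array([-0.06882838, -0.00336787,  0.00392957]), 'width': 85.7670163756101}
top {'fov_y': 51.65681400408627, 'cx': 258.4057881818853, 'cy': 192.41375603355033, 'R': array([[-0.06685105, -0.997762  , -0.00138974],
       [-0.9737064 ,  0.06554319, -0.21817412],
       [ 0.21777693, -0.01323197, -0.97590887]]), 't': array([ 12.51214924, 536.4976075 , 676.82442842])}
side {'fov_y': 46.86516268229586, 'cx': 253.2171232252645, 'cy': 187.99944409912848, 'R': array([[-0.91749067, -0.39774653,  0.0029286 ],
       [-0.3164909 ,  0.72555726, -0.61106479],
       [ 0.24092403, -0.56157312, -0.79157516]]), 't': array([470.89217776, 225.32015473, 742.09017626])}
{'fov_y': 65.70646984690485, 'cx': 252.38727592443112, 'cy': 192.1834320720513, 'T_tool_cam': array([[ 4.42517383e-04,  9.49762271e-01,  3.12971937e-01,
        -8.01595799e+01],
       [-4.60766507e-04, -3.12971741e-01,  9.49762327e-01,
        -1.42017420e+02],
       [ 9.99999796e-01, -5.64493325e-04,  2.99123209e-04,
        -4.47170074e-01],
       [ 0.00000000e+00,  0.00000000e+00,  0.00000000e+00,
         1.00000000e+00]])}
```

View pics/top0.png

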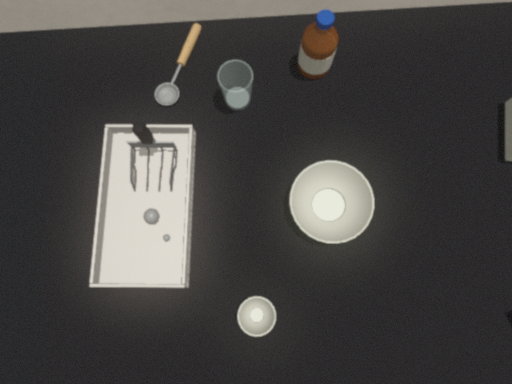

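View pics/side0.png

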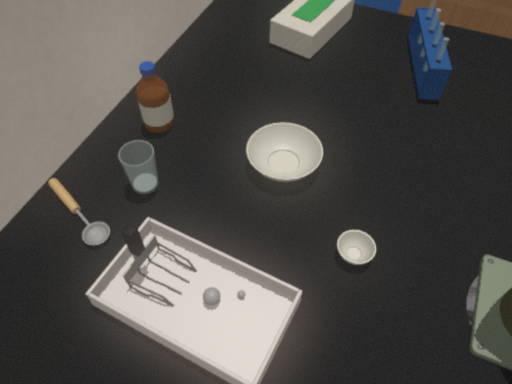

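Top view: handle at about (143,133), wire tips at row ~190, large ball (151,216), small ball (167,238), dish (330,202). The side view shows the same things. Next I measure them.

```bash
cat > h.py <<'E'
import numpy as np, cv2
from bench import *
def K(c): return 192/np.tan(np.radians(c["fov_y"]/2))
def cloud(n,d):
    c=camera_params(n); f=K(c); v,u=np.mgrid[:384,:512]
    P=np.dstack([(u-c["cx"])/f*d,(v-c["cy"])/f*d,d]); return (P-c["t"])@c["R"]
def ray(n,u,v,z):
    c=camera_params(n); f=K(c); r=np.array([(u-c["cx"])/f,(v-c["cy"])/f,1])@c["R"]; o=-c["t"]@c["R"]
    return o+r*(z-o[2])/r[2]
def proj(n,X):
    c=camera_params(n); q=c["R"]@np.array(X)+c["t"]; f=K(c); return q[:2]/q[2]*f+[c["cx"],c["cy"]]
E
python3 - <<'E'
from h import *
np.set_printoptions(precision=1,suppress=True)
boxes={"top":(85,115,205,295),"side":(85,215,305,384)}
for n in ("top","side"):
    z=np.load(n+"0.npz"); p,d=z["p"],z["d"]; W=cloud(n,d); ok=d>0
    x0,y0,x1,y1=boxes[n]; m=np.zeros_like(ok); m[y0:y1,x0:x1]=1; m&=ok
    g=p.astype(int).sum(2)/3
    h=m&(W[...,2]>80)&(W[...,2]<150); print(n,"handle n",h.sum(),W[h].mean(0),W[h].min(0),W[h].max(0))
    t=h&(W[...,2]>129); print(" top",t.sum(),W[t].mean(0),W[t].min(0),W[t].max(0))
    # rim
    r=m&(W[...,2]>38)&(W[...,2]<52)&(g>130); q=W[r]; print(" rim",r.sum(),q[:,2].mean(),cv2.minAreaRect(q[:,:2].astype(np.float32)))
    fl=m&(W[...,2]<18)&(W[...,2]>6)&(g>150); print(" floor z",np.median(W[fl][:,2]))
    # dish rim
    D=(ok&(W[...,2]>40)&(W[...,2]<52)&(g>110)); 
    bx={"top":(285,155,380,248),"side":(240,120,330,190)}[n]; mm=np.zeros_like(ok); mm[bx[1]:bx[3],bx[0]:bx[2]]=1
    q=W[D&mm]; print(" dish",len(q),cv2.minEnclosingCircle(q[:,:2].astype(np.float32)),q[:,2].mean())
    # balls
    for nm,(u,v),hz in (("L",{"top":(151,216),"side":(212,296)}[n],27),("S",{"top":(167,238),"side":(241,295)}[n],19)):
        k=14 if nm=="L" else 7
        s=g[v-k:v+k+1,u-k:u+k+1]; mk=(s<(np.percentile(s,90)-25)).astype(np.uint8)
        nn,l,st,ce=cv2.connectedComponentsWithStats(mk); i=1+np.argmax(st[1:,4]); uc=ce[i]+[u-k,v-k]
        print(" ball",nm,st[i],uc,ray(n,*uc,hz))
    c=cv2.resize(p[y0:y1,x0:x1],None,fx=4 if n=="side" else 3.3,fy=3.3 if n=="top" else 4,interpolation=cv2.INTER_CUBIC) 
    cv2.imwrite(f"pics/{n}c.png",cv2.resize(p[115:235,100:220] if n=="top" else p[215:320,85:225],None,fx=5,fy=5,interpolation=cv2.INTER_CUBIC)[:,:,::-1])
E
```

```text
top handle n 316 [644.6 174.3 119.3] [638.  166.4  80.1] [657.5 187.4 140. ]
 top 141 [646.7 176.1 136.6] [638.3 166.8 129.4] [657.5 187.4 140. ]
 rim 1965 44.303125406679555 ((536.2799072265625, 194.96592712402344), (172.8080291748047, 312.5293884277344), 85.63343048095703)
 floor z 12.72260048282493
 dish 876 ((514.3447265625, -160.1210174560547), 79.62706756591797) 44.02471978726797
 ball L [  6   6  17  17 226] [151.1 216.1] [510.8 184.1  27. ]
 ball S [ 3  3  8  8 48] [166.1 237.4] [469.  157.9  19. ]
side handle n 445 [643.4 179.9 117.4] [636.6 167.   80.1] [658.3 187.4 140.5]
 top 178 [645.5 178.1 136.5] [636.8 167.  129. ] [658.3 187.2 140.5]
 rim 2592 44.565631267852616 ((534.9976806640625, 194.58096313476562), (172.42486572265625, 312.8802490234375), 85.54198455810547)
 floor z 13.237096734032146
 dish 632 ((512.7848510742188, -160.89227294921875), 80.92595672607422) 44.46486788592092
 ball L [  5   5  18  23 343] [211.2 298. ] [508.6 186.8  27. ]
 ball S [ 3  2  9 11 75] [240.9 294.8] [467.3 158.7  19. ]
```

View pics/topc.png

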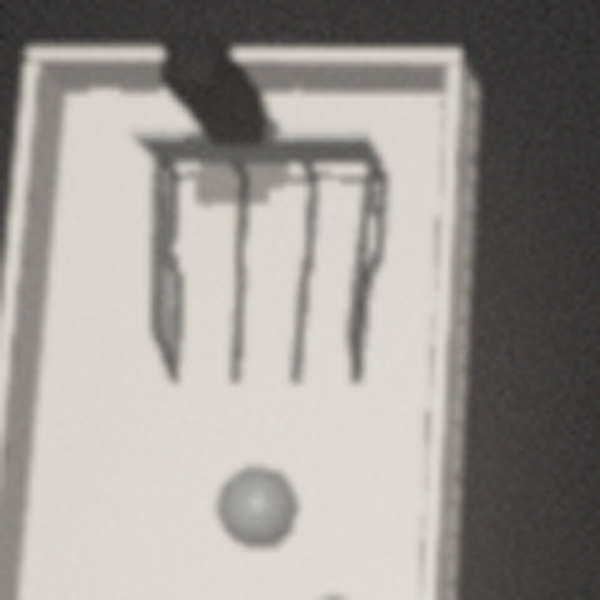

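View pics/sidec.png

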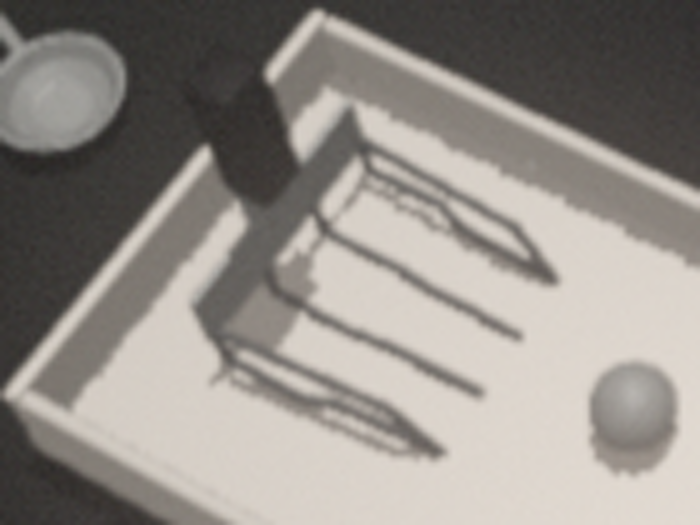

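The crops show the tips of the four wires at top-view pixels of about (135.4,191), (147,191), (159.2,191) and (171,191). The scoop stands flat and the ball lies ahead of the middle slots. Now I work out the scoop's yaw, which slot suits the ball, and the first move.

```bash
cat >> h.py <<'E'
from scipy.spatial.transform import Rotation as Ro
def tool():
    o=get_obs(); w,x,y,z=o["eef_rot"]; return o,np.array(o["tool_pos"]),Ro.from_quat([x,y,z,w]).as_matrix()
E
python3 - <<'E'
from h import *
np.set_printoptions(precision=3,suppress=True)
o,p,R=tool(); print(p,"\n",R)
T=np.array([ray("top",u,191,14) for u in (135.4,147,159.2,171)]); print(T, "mean",T.mean(0))
S=np.array([ray("side",85+u/5,215+v/5,14) for u,v in ((443,453),(482,393),(520,337),(555,280))]); print(S,S.mean(0))
H=np.array([647.5,177])
for Q in (T,S):
    m=Q.mean(0)[:2]; a=H-m; yaw=np.degrees(np.arctan2(a[1],a[0])); l=Q[0,:2]-Q[3,:2]; 
    print("len",np.hypot(*a),"yaw",yaw,"yaw by tips",np.degrees(np.arctan2(l[1],l[0]))%180-90,"span",np.hypot(*l))
for yaw in (-6,-4.4,-3,-1.5,0):
    c,s=np.cos(np.radians(yaw)),np.sin(np.radians(yaw)); M=np.array([[c,s],[-s,c]])
    print(yaw,"L in scoop",M@(np.array([509.7,185.4])-H),"S",M@(np.array([468.2,158.3])-H))
E
```

```text
[145.794 555.508 230.211] 
 [[ 0.967 -0.001  0.254]
 [-0.254 -0.002  0.967]
 [-0.    -1.    -0.002]]
[[565.398 218.115  14.   ]
 [563.858 195.248  14.   ]
 [562.239 171.2    14.   ]
 [560.674 147.943  14.   ]] mean [563.042 183.127  14.   ]
[[563.887 219.318  14.   ]
 [562.387 195.224  14.   ]
 [560.428 171.733  14.   ]
 [559.558 147.515  14.   ]] [561.565 183.447  14.   ]
len 84.67970551902121 yaw -4.149058533762438 yaw by tips -3.8512450959186424 span 70.33079114684831
len 86.17638848700548 yaw -4.290708738171307 yaw by tips -3.4506464388089455 span 71.93346892939061
-6 L in scoop [-137.923   -6.05 ] S [-176.363  -37.34 ]
-4.4 L in scoop [-138.038   -2.197] S [-177.337  -32.401]
-3 L in scoop [-138.051    1.177] S [-178.076  -28.058]
-1.5 L in scoop [-137.973    4.79 ] S [-178.749  -23.387]
0 L in scoop [-137.8    8.4] S [-179.3  -18.7]
```

{"method": "carry_out", "body": {"dp": [[0, 0, 0], [5, 0, -3.2], [5, 0, -3.2], [5, 0, -3.2], [5, 0, -3.2]], "roll": [-0.185, 0, 0, 0, 0], "hand": 8.5}}

```text
t: 0.72
tool_pos: [337.6, 412.8, 227.3]
eef_rot: [-0.705, 0.709, -0.021, 0.018]
contact_force: [0.9, 0.2, -0.5]
width: 84.8
```

{"method": "carry_out", "body": {"dp": [[5, 0, -3.2], [5, 0, -3.2], [5, 0, -3.2], [5, 0, -3.2], [5, 0, -3.2]], "roll": [0, 0, 0, 0, 0]}}

```text
t: 1.35
tool_pos: [583.8, 232.0, 224.5]
eef_rot: [-0.705, 0.709, -0.022, 0.017]
contact_force: [0.5, 0.3, -0.2]
width: 85.0
```

```bash
cat > st.py <<'E'
from h import *
import sys
np.set_printoptions(precision=2,suppress=True)
o,p,R=tool(); print("t",round(o["t"],2),p,"xax",R[:,0],"down",R[:,1],"yaw",np.degrees(np.arctan2(R[1,0],R[0,0])),"w",o["width"],"F",o["contact_force"])
if len(sys.argv)>1: print("to go cm",(np.array(eval(sys.argv[1]))-p)@R/10)
E
python3 st.py "[647.5,177,88]"
```

```text
t 1.35 [583.79 232.   224.49] xax [ 1.   -0.06 -0.01] down [-0.01 -0.   -1.  ] yaw -3.173670916139725 w 84.97592883675901 F [ 0.53  0.26 -0.22]
to go cm [ 6.76 13.63 -5.07]
```

{"method": "carry_out", "body": {"dp": [[3.4, 0, -2.5], [3.4, 0, -2.5], [0, 0, 0]], "roll": [0.014, 0, 0]}}

```text
t: 1.72
tool_pos: [652.5, 171.4, 221.1]
eef_rot: [-0.704, 0.709, -0.031, 0.023]
contact_force: [0.3, 0.6, 0.6]
width: 85.0
```

```bash
python3 st.py "[647.5,177,88]"
python3 - <<'E'
from h import *
p,d=capture("wrist"); cv2.imwrite("pics/w1.png",p[:,:,::-1]); np.savez("w1.npz",p=p,d=d)
E
```

```text
t 1.73 [652.5  171.39 221.11] xax [ 1.   -0.08 -0.01] down [-0.01 -0.01 -1.  ] yaw -4.368648751991288 w 84.95709838164481 F [0.28 0.56 0.64]
to go cm [-0.41 13.31  0.61]
```

View pics/w1.png

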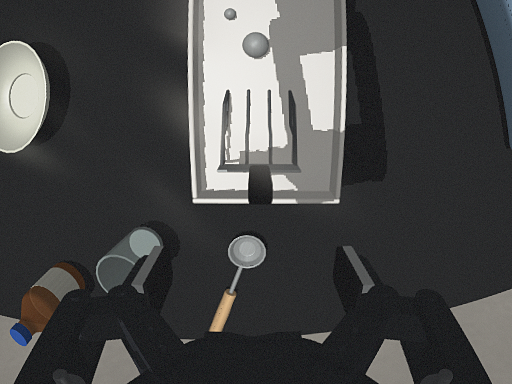

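Wrist view: wires at columns ~227, 249, 270 and 291, handle at (260,183). The large ball at (256,44) is in line with the middle slot. I descend now.

{"method": "carry_out", "body": {"dp": [[-0.4, 3, 0.6], [0, 4.3, 0], [0, 4.0, 0], [0, 2.0, 0], [0, 0, 0]], "roll": [0, 0, 0, 0, 0]}}

```text
t: 2.4
tool_pos: [642.0, 184.2, 85.6]
eef_rot: [-0.705, 0.708, -0.029, 0.02]
contact_force: [0.3, 0.2, -0.0]
width: 84.9
```

```bash
python3 st.py "[647.5,177,88]"
```

```text
t 2.4 [642.   184.2   85.55] xax [ 1.   -0.07 -0.01] down [-0.01 -0.   -1.  ] yaw -3.94861554433933 w 84.91855161764154 F [ 0.3   0.16 -0.01]
to go cm [ 0.59 -0.25 -0.68]
```

{"method": "carry_out", "body": {"dp": [[0.6, -0.2, -0.7], [0, 0, 0]], "roll": [0, 0]}}

```text
t: 2.65
tool_pos: [650.1, 177.2, 91.3]
eef_rot: [-0.706, 0.708, -0.027, 0.021]
contact_force: [0.5, -0.0, 0.1]
width: 85.1
```

```bash
python3 st.py "[647.5,177,88]"
```

```text
t 2.65 [650.06 177.23  91.3 ] xax [ 1.   -0.07 -0.01] down [-0.01 -0.   -1.  ] yaw -3.8955452491764833 w 85.05025233552462 F [ 0.46 -0.05  0.12]
to go cm [-0.25  0.33 -0.04]
```

{"method": "carry_out", "body": {"dp": [[-0.2, 0.2, 0], [0, 0, 0], [0, 0, 0], [0, 0, 0], [0, 0, 0]], "roll": [0, 0, 0, 0, 0], "hand": 0, "force": 50}}

```text
t: 3.28
tool_pos: [650.1, 177.3, 92.6]
eef_rot: [-0.706, 0.707, -0.025, 0.024]
contact_force: [-0.1, 0.1, -0.7]
width: 19.7
```

{"method": "carry_out", "body": {"dp": [[0, 0, 0], [0, 0, 0], [0, 0, 0]], "roll": [0, 0, 0]}}

```text
t: 3.65
tool_pos: [650.1, 177.3, 92.6]
eef_rot: [-0.706, 0.707, -0.025, 0.024]
contact_force: [-0.0, -0.6, -0.3]
width: 19.2
```

```bash
python3 st.py "[647.5,177,88]"
python3 - <<'E'
from h import *
p,d=capture("wrist"); W=cv2.resize(p[:200,150:400],None,fx=2,fy=2)
p,d=capture("side"); S=cv2.resize(p[180:384,60:310],None,fx=2,fy=2)
cv2.imwrite("pics/g1.png",np.vstack([W[:,:],S])[:,:,::-1][:,:][:600] if 0 else np.hstack([cv2.resize(W,(400,320)),cv2.resize(S,(400,326))[:320]])[:,:,::-1])
E
```

```text
t 3.65 [650.1  177.34  92.63] xax [ 1.   -0.07 -0.  ] down [-0. -0. -1.] yaw -3.9333895064739566 w 19.169956669319212 F [-0.02 -0.58 -0.28]
to go cm [-0.26  0.46 -0.05]
```

View pics/g1.png

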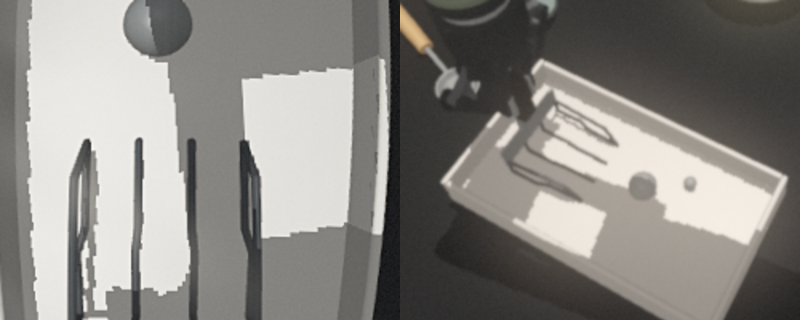

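Width is 19.2 mm, so the handle is held. In the wrist crop the middle slot is at column 165 and the ball at (157,25), so the ball is about 3 mm to -y of the slot. I slide forward with a small -z correction and a light downward bias.

{"method": "carry_out", "body": {"dp": [[-0.5, 0, -0.3], [-1, 0.05, 0], [-1, 0.05, 0], [0, 0, 0]], "roll": [0, 0, 0, 0]}}

```text
t: 4.25
tool_pos: [624.3, 176.0, 92.7]
eef_rot: [-0.706, 0.707, -0.024, 0.025]
contact_force: [0.1, -0.6, 0.3]
width: 19.2
```

```bash
cat > wb.py <<'E'
from h import *
import sys
# wrist: ball and wire columns in the tool frame (z offset), by rays to floor heights
c=camera_params("wrist"); f=K(c); T=c["T_tool_cam"]
def wray(u,v,zw,R,p):
    a=np.array([u-c["cx"],v-c["cy"]]); r=np.hypot(*a); th=r/f
    dcam=np.array([*(a/r*np.sin(th)),np.cos(th)]) if r>0 else np.array([0,0,1.])
    d=R@(T[:3,:3]@dcam); o=R@T[:3,3]+p; X=o+d*(zw-o[2])/d[2]; return X,R.T@(X-p)
if __name__=="__main__":
    np.set_printoptions(precision=1,suppress=True)
    o,p,R=tool(); print("t",round(o["t"],2),p,"yaw",np.degrees(np.arctan2(R[1,0],R[0,0])),"w",o["width"],"F",o["contact_force"])
    im,_=capture("wrist"); cv2.imwrite("pics/"+sys.argv[1],cv2.resize(im[:200,150:400],None,fx=2,fy=2)[:,:,::-1])
    g=cv2.cvtColor(im,cv2.COLOR_RGB2GRAY)
    for row in map(int,sys.argv[2:]):
        print(row,list(g[row,200:320:1]))
E
python3 wb.py s1.png
```

```text
t 4.25 [624.3 176.   92.7] yaw -3.9538151781003967 w 19.199423865938996 F [ 0.1 -0.6  0.3]
```

View pics/s1.png

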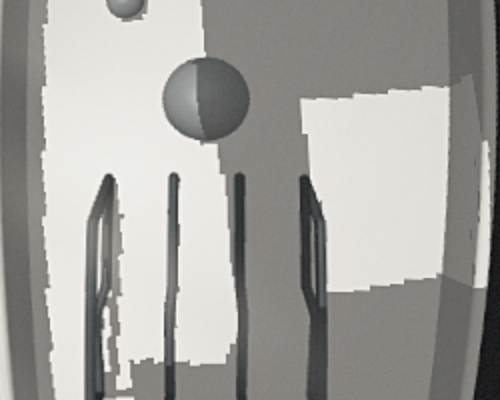

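Ball at (206,98), slot centre at column 207, so they line up. The small ball at (126,5) is ahead of the left slot. I continue forward.

{"method": "carry_out", "body": {"dp": [[-1, 0, 0], [-1.5, 0.05, 0], [-1.5, 0.05, 0], [-1.5, 0, 0], [-0.7, 0, 0]], "roll": [0, 0, 0, 0, 0]}}

```text
t: 4.92
tool_pos: [562.6, 180.5, 93.1]
eef_rot: [-0.707, 0.707, -0.022, 0.027]
contact_force: [1.3, 0.0, -0.0]
width: 19.8
```

{"method": "carry_out", "body": {"dp": [[0, 0, 0]], "roll": [0]}}

```text
t: 5.05
tool_pos: [561.5, 180.6, 92.9]
eef_rot: [-0.707, 0.707, -0.022, 0.027]
contact_force: [-1.1, -0.1, 0.6]
width: 19.2
```

```bash
python3 wb.py s2.png
```

```text
t 5.05 [561.5 180.6  92.9] yaw -3.9485316425871613 w 19.20041488074997 F [-1.1 -0.1  0.6]
```

View pics/s2.png

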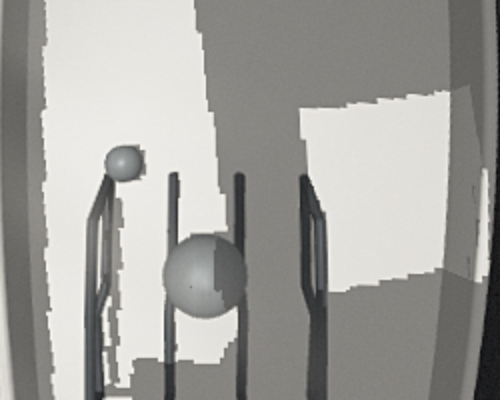

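The large ball sits in the middle slot (205,277). The small ball is ahead of the mouth at (124,163). I lift gently.

{"method": "carry_out", "body": {"dp": [[0, -0.5, 0], [0, -1, 0], [0, -1, 0], [0, -1.5, 0], [0, -1.5, 0]], "roll": [0, 0, 0, 0, 0], "force": 80}}

```text
t: 5.72
tool_pos: [559.9, 180.0, 147.9]
eef_rot: [-0.706, 0.707, -0.024, 0.025]
contact_force: [1.1, -0.7, -2.1]
width: 18.8
```

{"method": "carry_out", "body": {"dp": [[0, -1.5, 0], [0, -1.5, 0], [0, -1, 0], [0, 0, 0], [0, 0, 0]], "roll": [0, 0, 0, 0, 0]}}

```text
t: 6.35
tool_pos: [561.2, 180.3, 193.8]
eef_rot: [-0.706, 0.707, -0.023, 0.026]
contact_force: [-0.3, -0.4, -3.0]
width: 19.2
```

```bash
python3 wb.py l1.png
python3 - <<'E'
from h import *
p,d=capture("side"); cv2.imwrite("pics/l1s.png",p[:,:,::-1])
W=cv2.imread("pics/l1.png"); S=p[130:384,30:330,::-1]
cv2.imwrite("pics/l1b.png",np.hstack([cv2.resize(W,(400,320)),cv2.resize(S,(400,339))[:320]]))
E
```

```text
t 6.35 [561.2 180.3 193.8] yaw -3.9702778851380485 w 19.24453676477889 F [-0.3 -0.4 -3. ]
```

View pics/l1b.png

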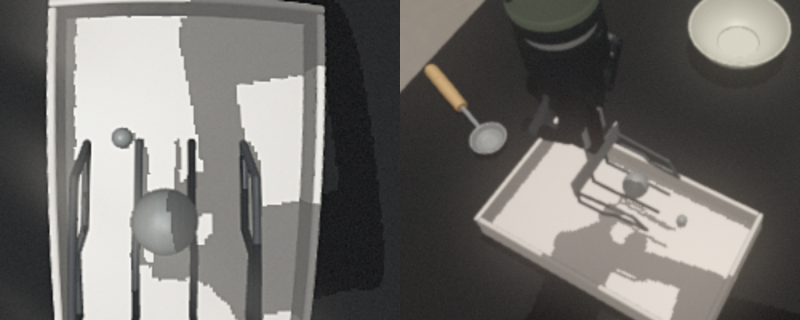

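Side and wrist views: the large ball rides in the middle slot and the small ball stays on the trough's floor. I carry it gently to the dish.

{"method": "carry_out", "body": {"dp": [[0.1, 0, -1], [0.2, 0, -2], [0.3, 0, -3], [0.3, 0, -3], [0.3, 0, -3]], "roll": [0, 0, 0, 0, 0]}}

```text
t: 7.08
tool_pos: [563.4, 53.1, 191.5]
eef_rot: [-0.705, 0.708, -0.023, 0.024]
contact_force: [0.2, -0.1, -2.2]
width: 19.1
```

{"method": "carry_out", "body": {"dp": [[0.3, 0, -3], [0.3, 0, -3], [0.3, 0, -3], [0.3, 0, -3], [0.3, 0, -3]], "roll": [0, 0, 0, 0, 0]}}

```text
t: 7.7
tool_pos: [565.0, -110.2, 191.1]
eef_rot: [-0.705, 0.709, -0.026, 0.025]
contact_force: [0.6, 0.5, -3.4]
width: 18.8
```

{"method": "carry_out", "body": {"dp": [[0.3, 0, -2.5], [0.2, 0, -1.5], [0.1, 0, -0.5], [0, 0, 0], [0, 0, 0]], "roll": [0, 0, 0, 0, 0]}}

```text
t: 8.32
tool_pos: [565.2, -161.4, 190.4]
eef_rot: [-0.705, 0.708, -0.029, 0.026]
contact_force: [-0.0, -0.7, -2.5]
width: 18.9
```

```bash
python3 st.py "[575,-155,150]"
```

```text
t 8.32 [ 565.24 -161.39  190.41] xax [ 1.   -0.08 -0.  ] down [-0. -0. -1.] yaw -4.482527024705237 w 18.936081085866288 F [-0.03 -0.73 -2.54]
to go cm [0.94 4.03 0.73]
```

{"method": "carry_out", "body": {"dp": [[0.3, 1, 0], [0.2, 2, 0], [0, 2, 0], [0, 1, 0], [0, 0, 0]], "roll": [0, 0, 0, 0, 0]}}

```text
t: 8.95
tool_pos: [570.8, -158.3, 126.9]
eef_rot: [-0.705, 0.708, -0.027, 0.024]
contact_force: [1.1, -0.2, -3.6]
width: 19.0
```

{"method": "carry_out", "body": {"dp": [[0, 0, 0], [0, 0, 0], [0, 0, 0]], "roll": [0, 0, 0], "force": 20}}

```text
t: 9.32
tool_pos: [572.3, -158.6, 129.0]
eef_rot: [-0.705, 0.708, -0.026, 0.025]
contact_force: [0.1, -0.1, -3.8]
width: 19.2
```

```bash
python3 wb.py d1.png
python3 - <<'E'
from h import *
p,d=capture("side"); q,_=capture("top"); W=cv2.imread("pics/d1.png")
S=cv2.resize(p[50:210,200:380,::-1],None,fx=2.2,fy=2.2); S=cv2.resize(S,(380,338))[:320]
cv2.imwrite("pics/d1b.png",np.hstack([cv2.resize(W,(400,320)),S]))
E
```

```text
t 9.32 [ 572.3 -158.6  129. ] yaw -4.158192700769556 w 19.242951154065157 F [ 0.1 -0.1 -3.8]
```

View pics/d1b.png

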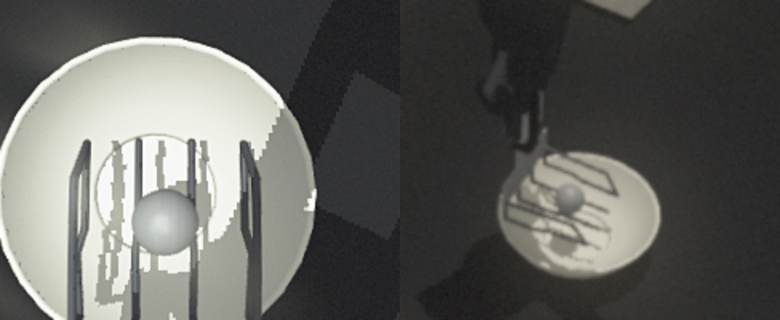

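Nothing droops at 20 N: the ball is still in the slot over the dish, at (165,222) in the wrist half. The tool can't pitch, so I'll tip the ball out by inertia. I back up gently with a firm grip, run forward, then reverse sharply so that the ball leaves the mouth over the middle of the dish.

{"method": "carry_out", "body": {"dp": [[0, -0.5, -0.2], [0.5, -0.5, -0.2], [1, 0, 0], [1.5, 0, 0], [1.5, 0, 0]], "roll": [0, 0, 0, 0, 0], "force": 110}}

```text
t: 10.1
tool_pos: [619.2, -166.7, 140.3]
eef_rot: [-0.705, 0.709, -0.026, 0.026]
contact_force: [-0.3, -0.4, -2.1]
width: 18.1
```

{"method": "carry_out", "body": {"dp": [[1.5, 0, 0], [1, 0, 0], [0.5, 0, 0], [0, 0, 0], [0, 0, 0]], "roll": [0, 0, 0, 0, 0]}}

```text
t: 10.72
tool_pos: [652.0, -169.0, 139.5]
eef_rot: [-0.705, 0.708, -0.026, 0.026]
contact_force: [0.3, 0.2, -2.8]
width: 18.7
```

```bash
python3 wb.py e1.png
python3 - <<'E'
import sys; sys.argv=["x"]
from wb import *
o,p,R=tool(); im=cv2.imread("pics/e1.png")[::2,::2]
# ball relative to tool in slot at ball centre height approx underside+12 => tool y
for (u,v) in ((252,138),): print(wray(u,v,p[2]-93+12+13,R,p)[1])
W=cv2.imread("pics/d1.png"); E=cv2.imread("pics/e1.png")
print("diff around ball vs d1", np.abs(W[200:370,150:270].astype(int)-E[200:370,150:270]).mean())
E
```

```text
t 10.72 [ 652.  -169.   139.5] yaw -4.189751008791054 w 18.677408878775495 F [ 0.3  0.2 -2.8]
[-51.4741612   67.97647594  -0.66585918]
diff around ball vs d1 76.4618954248366
```

{"method": "carry_out", "body": {"dp": [[-2, 0, 0], [-4, 0, 0], [-6.2, 0, 0], [6.2, 0, 0], [6.2, 0, 0]], "roll": [0, 0, 0, 0, 0]}}

```text
t: 11.4
tool_pos: [606.4, -153.8, 112.6]
eef_rot: [0.712, -0.701, 0.051, -0.001]
contact_force: [-3.4, -7.3, 10.3]
width: 18.2
```

{"method": "carry_out", "body": {"dp": [[2, -1, 0], [0, 0, 0], [0, 0, 0], [0, 0, 0]], "roll": [0, 0, 0, 0]}}

```text
t: 11.9
tool_pos: [623.2, -154.8, 118.1]
eef_rot: [0.712, -0.7, 0.054, 0.003]
contact_force: [0.1, 0.1, -2.6]
width: 18.7
```

```bash
python3 st.py
python3 - <<'E'
from h import *
w,_=capture("wrist"); s,_=capture("side"); t,_=capture("top")
a=cv2.resize(w[:220,120:420],(400,293)); b=cv2.resize(s[20:230,160:460],(400,280)); c=cv2.resize(t[100:310,220:520],(400,280))
o=np.zeros((580,800,3),np.uint8); o[:293,:400]=a; o[:280,400:]=b; o[295:575,:400]=c
cv2.imwrite("pics/f1.png",o[:,:,::-1])
E
```

```text
t 11.9 [ 623.24 -154.83  118.13] xax [ 0.99 -0.07 -0.08] down [-0.08  0.02 -1.  ] yaw -4.15675936620877 w 18.661727260384765 F [ 0.06  0.13 -2.61]
```

View pics/f1.png

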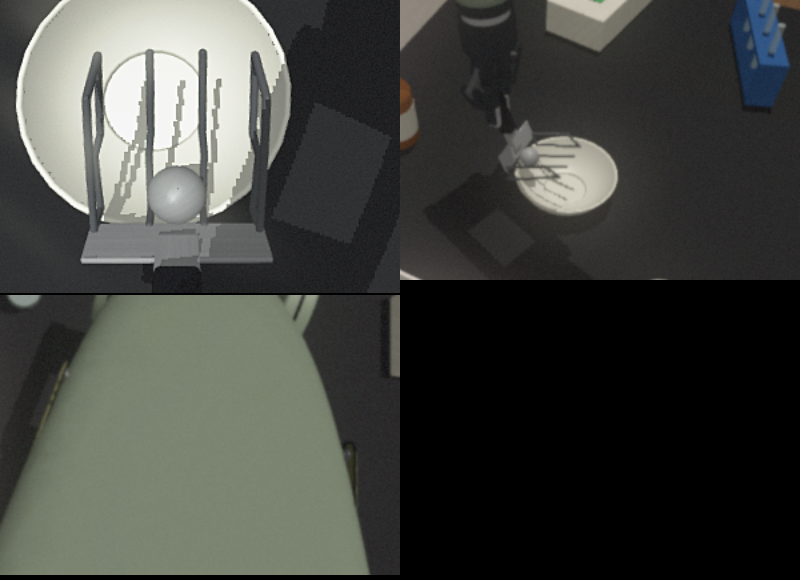

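The ball was not thrown. It rolled to the back of the slot, at (177,195) in the wrist view. The scoop caught the rim and pivoted mouth-up in the grip, by about 22° judging from the tip spacing of 40 px against 32 px before, and the tool is tilted by about 4.6°. The ball is secure.

New plan: level the scoop in the trough and regrasp it. Then rest its rear on the dish's rim with the grip loosened, so that gravity tips the mouth in.

{"method": "carry_out", "body": {"dp": [[0, -1, 0], [0, -2, 0], [0, -2, 0], [0, -2, 0], [0, -1, 0]], "roll": [0, 0, 0, 0, 0]}}

```text
t: 12.68
tool_pos: [630.8, -156.8, 205.4]
eef_rot: [0.712, -0.701, 0.053, 0.001]
contact_force: [-0.3, 0.5, -2.7]
width: 18.7
```

```bash
python3 st.py "[660,177,200]"
```

```text
t 12.68 [ 630.76 -156.77  205.41] xax [ 0.99 -0.07 -0.08] down [-0.08  0.02 -1.  ] yaw -4.165691144153945 w 18.705789507658185 F [-0.31  0.46 -2.73]
to go cm [ 0.53  0.92 33.49]
```

{"method": "carry_out", "body": {"dp": [[-0.1, 0, 1.5], [-0.1, 0, 3], [-0.1, 0, 3.5], [0, 0, 3.5], [0, 0, 3.5]], "roll": [0, 0, 0, 0, 0]}}

```text
t: 13.3
tool_pos: [637.7, -1.4, 207.0]
eef_rot: [0.712, -0.7, 0.055, 0.001]
contact_force: [0.1, 0.7, -3.6]
width: 18.8
```

{"method": "carry_out", "body": {"dp": [[0, 0, 3.5], [0, 0, 3.5], [0.1, 0, 3.5], [0.2, 0, 3], [0.2, 0, 2]], "roll": [0, 0, 0, 0, 0]}}

```text
t: 13.92
tool_pos: [649.1, 164.9, 204.1]
eef_rot: [0.712, -0.699, 0.057, 0.006]
contact_force: [0.2, 0.5, -1.5]
width: 18.6
```

{"method": "carry_out", "body": {"dp": [[0.1, 0, 1.5], [0, 0, 0.5], [0, 0, 0], [0, 0, 0]], "roll": [0, 0, 0, 0]}}

```text
t: 14.42
tool_pos: [650.8, 185.6, 203.0]
eef_rot: [0.712, -0.7, 0.058, 0.007]
contact_force: [0.0, -0.7, -2.4]
width: 18.7
```

```bash
python3 st.py "[660,177,110]"
python3 - <<'E'
from h import *
np.set_printoptions(precision=1,suppress=True)
# side-view: bright/dark pixel geometry of the scoop from depth cloud
s,d=capture("side"); W=cloud("side",d); cv2.imwrite("pics/k1.png",s[:,:,::-1])
m=(d>0)&(W[...,0]>480)&(W[...,0]<650)&(W[...,1]>110)&(W[...,1]<250)&(W[...,2]>60)&(W[...,2]<190)
q=W[m]; print(m.sum())
for x in range(480,650,12):
    k=(q[:,0]>=x)&(q[:,0]<x+12)
    if k.any(): print(x,k.sum(),np.percentile(q[k][:,2],[5,50,95]),q[k][:,1].min(),q[k][:,1].max())
E
```

```text
t 14.43 [650.84 185.59 203.04] xax [ 0.99 -0.07 -0.09] down [-0.09  0.02 -1.  ] yaw -4.052619165892434 w 18.70855487936864 F [ 0.04 -0.72 -2.36]
to go cm [ 1.83  9.16 -0.91]
2176
516 4 [172.8 174.6 175.6] 156.30975718062132 158.64666320620753
528 97 [170.8 175.5 180.3] 154.90792745923173 231.420998226281
540 132 [165.1 171.4 187.4] 152.49098041233285 231.678894430474
552 112 [159.2 164.9 188. ] 151.64059617416657 231.81901277528235
564 107 [153.8 158.9 184.7] 148.50873938710222 232.49580208974635
576 180 [147.5 154.6 177.4] 146.16942879746406 234.24999833055023
588 262 [143.3 161.4 170.5] 145.75436292436999 233.8868545208258
600 216 [140.2 155.5 165.7] 145.04152385537603 233.08775319885552
612 822 [152.8 164.2 178.2] 142.72566182544483 232.81813009416646
624 243 [170.  177.  188.4] 148.05850480710163 232.20191538498207
636 1 [189.7 189.7 189.7] 196.2274882063542 196.2274882063542
```

Depth gives the scoop about 25° mouth-up, with its bottom corner near (605, z 138) and the ball at the back. I lower it into the trough.

{"method": "carry_out", "body": {"dp": [[0.2, 2, -0.7], [0.2, 3, 0], [0.2, 3, 0], [0.2, 2, 0], [0, 0, 0]], "roll": [0, 0, 0, 0, 0]}}

```text
t: 15.1
tool_pos: [648.2, 174.5, 95.5]
eef_rot: [0.711, -0.701, 0.06, 0.006]
contact_force: [-0.6, -1.1, -2.7]
width: 18.5
```

```bash
python3 st.py "[650,177,79]"
```

```text
t 15.1 [648.2  174.49  95.54] xax [ 0.99 -0.08 -0.09] down [-0.09  0.02 -1.  ] yaw -4.336589771200302 w 18.5459483957314 F [-0.62 -1.07 -2.71]
to go cm [0.32 1.63 0.25]
```

{"method": "carry_out", "body": {"dp": [[0, 0.8, 0], [0, 0.5, 0], [0, 0.2, 0]], "roll": [0, 0, 0], "force": 20}}

```text
t: 15.48
tool_pos: [649.0, 174.7, 82.5]
eef_rot: [0.711, -0.701, 0.059, 0.005]
contact_force: [-1.0, 0.1, -3.4]
width: 18.9
```

```bash
python3 st.py
```

```text
t 15.47 [648.98 174.72  82.46] xax [ 0.99 -0.08 -0.09] down [-0.09  0.02 -1.  ] yaw -4.348831365184311 w 18.949698195956636 F [-1.02  0.06 -3.42]
```

{"method": "carry_out", "body": {"dp": [[0, 0.4, 0], [0, 0.3, 0], [0, 0, 0]], "roll": [0, 0, 0]}}

```text
t: 15.85
tool_pos: [650.5, 175.2, 81.6]
eef_rot: [0.711, -0.701, 0.057, 0.003]
contact_force: [-0.3, -0.5, -2.2]
width: 18.4
```

```bash
python3 st.py
```

```text
t 15.85 [650.48 175.2   81.59] xax [ 0.99 -0.07 -0.08] down [-0.08  0.02 -1.  ] yaw -4.303781734705592 w 18.44605515985526 F [-0.26 -0.5  -2.16]
```

{"method": "carry_out", "body": {"dp": [[0, 0, 0], [0, 0, 0], [0, 0, 0], [0, 0, 0], [0, 0, 0]], "roll": [0, 0, 0, 0, 0], "hand": 3}}

```text
t: 16.48
tool_pos: [652.2, 175.7, 83.0]
eef_rot: [0.712, -0.7, 0.055, 0.002]
contact_force: [0.8, -0.1, -0.5]
width: 30.0
```

```bash
python3 st.py
cat > sc.py <<'E'
from h import *
import sys
np.set_printoptions(precision=1,suppress=True)
def scoop(box,name="x",zlo=18,zhi=190):
    x0,x1,y0,y1=box
    s,d=capture("side"); W=cloud("side",d); cv2.imwrite(f"pics/{name}.png",s[:,:,::-1])
    g=s.astype(int).sum(2)/3
    m=(d>0)&(W[...,0]>x0)&(W[...,0]<x1)&(W[...,1]>y0)&(W[...,1]<y1)&(W[...,2]>zlo)&(W[...,2]<zhi)
    q=W[m]
    for x in range(x0,x1,12):
        k=(q[:,0]>=x)&(q[:,0]<x+12)
        if k.sum()>3: print(x,k.sum(),np.percentile(q[k][:,2],[5,50,95]),np.percentile(q[k][:,1],[2,50,98]))
if __name__=="__main__": scoop(eval(sys.argv[1]),sys.argv[2])
E
python3 sc.py "(400,660,120,250)" k2
```

```text
t 16.48 [652.17 175.66  83.01] xax [ 0.99 -0.07 -0.08] down [-0.08  0.02 -1.  ] yaw -4.297630934413039 w 29.95463587179717 F [ 0.78 -0.08 -0.5 ]
400 65 [21.2 37.1 47.4] [120.7 123.6 124.6]
412 60 [20.4 35.3 46.5] [120.6 122.8 124. ]
424 55 [19.7 35.5 45.8] [120.6 121.9 122.9]
436 47 [20.1 32.8 46. ] [120. 121. 122.]
448 31 [18.8 33.3 43.3] [120.  120.4 121.3]
460 59 [19.7 25.1 29.6] [120.1 159.4 164.6]
556 18 [84.9 89.  89.8] [144.9 157.9 194.7]
568 85 [68.9 84.9 89.7] [143.1 171.1 219.5]
580 74 [49.8 67.1 89.1] [141.7 194.2 219.9]
592 149 [30.6 40.9 86.1] [138.1 181.  222.6]
604 163 [20.3 43.8 64.2] [135.8 182.9 221.9]
616 190 [21.3 25.7 45. ] [134.  176.  220.6]
628 462 [ 26.1  31.  180.2] [133.  170.7 219.9]
640 1548 [ 34.8 140.5 183.9] [122.5 183.4 229.5]
652 455 [ 45.7 153.7 187.5] [123.5 195.4 237.8]
```

{"method": "carry_out", "body": {"dp": [[0, -2, 0], [0, -4, 0], [0, -4, 0], [0, -3, 0], [0, 0, 0]], "roll": [0, 0, 0, 0, 0]}}

```text
t: 17.15
tool_pos: [664.1, 173.1, 222.1]
eef_rot: [0.712, -0.7, 0.053, 0.0]
contact_force: [0.5, 0.5, 0.1]
width: 30.3
```

```bash
python3 st.py; python3 sc.py "(420,740,125,250)" k3
python3 - <<'E'
from h import *
np.set_printoptions(precision=1,suppress=True)
w,dw=capture("wrist"); cv2.imwrite("pics/k3w.png",w[:,:,::-1])
s=cv2.imread("pics/k3.png")
b=cv2.resize(s[170:340,70:290],(440,340)); a=cv2.resize(w[:260,130:390,::-1],(350,350))
o=np.zeros((350,800,3),np.uint8); o[:340,:440]=b; o[:,445:795]=a; cv2.imwrite("pics/k3b.png",o)
for nm,im in (("side",s),("wrist",w)):
    g=cv2.cvtColor(im,cv2.COLOR_BGR2GRAY)
    c=cv2.HoughCircles(cv2.medianBlur(g,3),cv2.HOUGH_GRADIENT,1,10,param1=80,param2=13,minRadius=5,maxRadius=18)
    print(nm,None if c is None else c[0][:14])
E
```

```text
t 17.15 [664.13 173.12 222.07] xax [ 0.99 -0.07 -0.08] down [-0.07  0.02 -1.  ] yaw -4.297751540221961 w 30.290058482046692 F [0.48 0.51 0.15]
456 38 [19.5 24.2 28.2] [152.7 159.8 164.9]
468 18 [22.9 24.6 27.9] [152.3 158.9 164.2]
564 72 [73.  86.9 90.5] [143.6 170.7 219.4]
576 80 [55.8 73.5 89.7] [142.1 194.1 219.5]
588 111 [34.4 44.5 88. ] [138.6 181.5 222.7]
600 175 [22.9 42.4 66.1] [136.6 182.3 222.4]
612 157 [20.  36.8 48.3] [134.1 181.1 220.9]
624 347 [24.  28.4 34.2] [133.5 174.4 220.1]
636 394 [30.2 35.3 41. ] [133.5 181.1 219.9]
648 159 [35.9 45.1 55.3] [165.3 179.6 218.1]
660 118 [43.5 57.7 62.5] [164.7 176.8 184.1]
672 271 [21.1 45.6 68.7] [126.2 155.3 185.7]
684 572 [20.2 42.5 74.4] [147.1 206.3 247.9]
696 118 [65.5 79.4 84.1] [162.1 173.4 181.2]
708 36 [68.4 82.  84.9] [162.6 178.  180.9]
side [[153.5  89.5  17.4]
 [358.5 248.5  17.4]
 [143.5 177.5  13.8]
 [157.5 263.5  17.4]
 [189.5 258.5  17.3]
 [188.5 268.5  16.3]
 [139.5 155.5  16.3]
 [ 98.5 232.5  11.8]
 [177.5 243.5  11.8]
 [150.5 240.5  17.4]
 [157.5 109.5  17.4]
 [349.5 243.5  13.8]
 [174.5 281.5  11.6]
 [282.5 168.5  17.4]]
wrist [[242.5 256.5  17.4]
 [139.5 248.5  17.4]
 [255.5 131.5  17.4]
 [224.5 111.5  13.8]
 [104.5 272.5  16.3]
 [233.5 124.5  14.1]
 [250.5 120.5  12.9]
 [225.5  19.5   5.5]
 [205.5 113.5  12.7]
 [278.5 131.5  17.3]
 [229.5 101.5  13. ]
 [ 23.5 106.5  17.3]
 [450.5 360.5  14.9]
 [ 93.5 353.5   7.8]]
```

View pics/k3b.png

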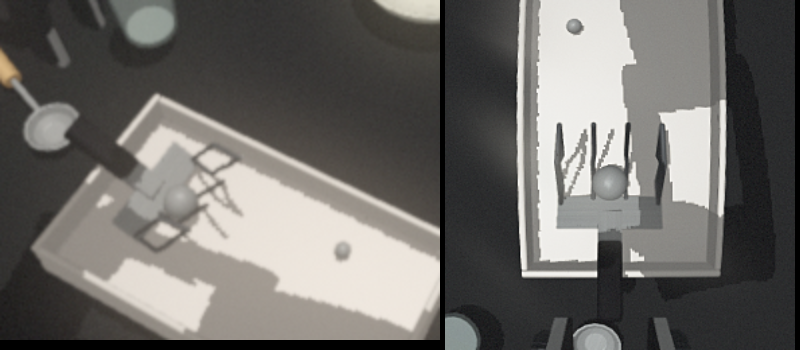

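The ball is still in the scoop, in the V between wires and plate. The scoop has tipped back about 57°, with its handle leaning over the far wall. I'll push the handle upright from behind with shut fingers, well away from the balls, but first I check the clearances.

```bash
python3 - <<'E'
from h import *
np.set_printoptions(precision=0,suppress=True)
print("beaker base",ray("top",237,98,3),"rim",ray("top",236,75,90))
s,d=capture("side"); W=cloud("side",d)
m=(d>0)&(W[...,0]>690)&(W[...,0]<800)&(W[...,1]>90)&(W[...,1]<220)&(W[...,2]>5)&(W[...,2]<120)
q=W[m]
for x in range(690,800,8):
    k=(q[:,0]>=x)&(q[:,0]<x+8)
    if k.sum()>2: print(x,k.sum(),"z",np.percentile(q[k][:,2],[5,50,95]),"y",np.percentile(q[k][:,1],[2,50,98]))
h=q[(q[:,2]>60)]; print("handle end",h.min(0),h.max(0),np.median(h,0))
E
python3 st.py "[757,174,52]"
```

```text
beaker base [756.   7.   3.] rim [760.   4.  90.]
690 92 z [45. 74. 78.] y [163. 177. 217.]
698 76 z [68. 80. 83.] y [162. 174. 181.]
706 56 z [68. 83. 85.] y [161. 175. 181.]
714 5 z [18. 72. 74.] y [178. 180. 212.]
738 3 z [15. 16. 17.] y [160. 161. 162.]
746 15 z [ 8. 14. 17.] y [134. 165. 171.]
754 40 z [ 6.  9. 16.] y [129. 149. 174.]
762 61 z [ 5.  8. 16.] y [127. 139. 176.]
770 78 z [ 5.  8. 16.] y [129. 145. 176.]
778 91 z [ 6.  9. 15.] y [131. 149. 173.]
786 79 z [ 8. 13. 17.] y [137. 150. 166.]
794 11 z [ 9. 14. 16.] y [137. 139. 198.]
handle end [690. 161.  60.] [718. 182.  86.] [701. 174.  78.]
t 17.3 [660.82 172.78 215.77] xax [ 0.99 -0.07 -0.09] down [-0.09  0.02 -1.  ] yaw -4.303683972222739 w 29.821233902661035 F [-0.23  0.59 -1.57]
to go cm [10.97 15.49  0.66]
```

{"method": "carry_out", "body": {"dp": [[4, 0, 0.2], [5, 0, 0.2], [2, 0, 0], [0, 0, 0]], "roll": [0, 0, 0, 0], "hand": 0}}

```text
t: 17.8
tool_pos: [765.7, 168.2, 191.6]
eef_rot: [0.71, -0.701, 0.065, 0.012]
contact_force: [-0.6, 0.0, -0.5]
width: 0.4
```

```bash
python3 st.py "[757,172,52]"
```

```text
t 17.8 [765.66 168.18 191.64] xax [ 0.99 -0.07 -0.11] down [-0.11  0.02 -0.99] yaw -4.284850566754863 w 0.41104522277494177 F [-0.63  0.   -0.52]
to go cm [ 0.64 13.98  0.21]
```

{"method": "carry_out", "body": {"dp": [[0.3, 3, 0.2], [0.3, 4, 0], [0.1, 4, 0], [0, 2.2, 0], [0, 0, 0]], "roll": [0, 0, 0, 0, 0]}}

```text
t: 18.42
tool_pos: [748.9, 172.6, 49.3]
eef_rot: [0.709, -0.702, 0.07, 0.018]
contact_force: [-0.2, -0.4, -0.8]
width: -0.1
```

```bash
python3 st.py "[735,172,50]"
```

```text
t 18.43 [748.89 172.6   49.27] xax [ 0.99 -0.07 -0.12] down [-0.12  0.01 -0.99] yaw -4.213058013451975 w -0.14327172136892793 F [-0.16 -0.42 -0.82]
to go cm [-1.38  0.1  -0.16]
```

{"method": "carry_out", "body": {"dp": [[-1.5, 0, 0], [-0.8, 0, 0], [-1.0, -1.1, 0], [-1.2, -1, 0], [0, 0, 0]], "roll": [0, 0, 0, 0, 0]}}

```text
t: 19.05
tool_pos: [706.4, 176.3, 82.2]
eef_rot: [0.709, -0.701, 0.068, 0.016]
contact_force: [0.9, 0.8, 0.6]
width: -0.4
```

```bash
python3 st.py; python3 sc.py "(490,700,125,250)" k4
```

```text
t 19.05 [706.35 176.25  82.21] xax [ 0.99 -0.07 -0.12] down [-0.12  0.02 -0.99] yaw -4.176072061048634 w -0.3859206739495989 F [0.93 0.75 0.62]
550 56 [78.2 91.  94.3] [144.  170.4 219.6]
562 84 [58.  75.9 92.6] [142.4 194.  219.9]
574 123 [31.3 43.5 89.7] [139.2 182.9 222.8]
586 177 [20.1 43.  74.4] [136.4 182.6 222.4]
598 182 [20.3 25.7 49.5] [135.5 179.2 220.5]
610 345 [23.2 27.5 32.3] [133.5 175.1 220.6]
622 361 [28.7 32.7 38.3] [134.  183.2 219.3]
634 136 [32.9 41.7 49.7] [165.2 178.3 217. ]
646 105 [42.5 52.6 56.1] [164.7 176.6 184.3]
658 113 [45.3 58.  62. ] [164.  175.4 183.2]
670 213 [21.7 48.1 66.9] [126.1 153.9 181.8]
682 616 [20.5 42.1 71.3] [139.5 202.4 248.1]
694 514 [ 73.2 145.  184. ] [131.9 169.1 191.8]
```

The push slid the scoop 13 mm forward and did not rotate it. Instead I'll pinch the very end of the handle lightly and lift it along an arc, so that gravity swings the scoop upright.

{"method": "carry_out", "body": {"dp": [[0.5, -2, 0], [0, -3, 0], [0, 0, 0]], "roll": [0, 0, 0], "hand": 4.5}}

```text
t: 19.48
tool_pos: [717.7, 174.7, 131.2]
eef_rot: [0.709, -0.702, 0.068, 0.016]
contact_force: [0.6, 0.3, 0.1]
width: 44.9
```

```bash
python3 st.py "[707,173,58]"
python3 - <<'E'
from h import *
np.set_printoptions(precision=0,suppress=True)
s,d=capture("side"); W=cloud("side",d)
m=(d>0)&(W[...,0]>640)&(W[...,0]<730)&(W[...,1]>155)&(W[...,1]<190)&(W[...,2]>47)&(W[...,2]<92)
q=W[m]
for x in range(640,730,6):
    k=(q[:,0]>=x)&(q[:,0]<x+6)
    if k.sum()>2: print(x,k.sum(),"z",np.percentile(q[k][:,2],[5,50,95]),"y",np.percentile(q[k][:,1],[2,50,98]))
E
```

```text
t 19.48 [717.72 174.65 131.16] xax [ 0.99 -0.07 -0.12] down [-0.12  0.02 -0.99] yaw -4.210193116128871 w 44.91269797181784 F [0.57 0.28 0.13]
to go cm [-0.17  7.39 -0.29]
640 26 z [47. 49. 51.] y [166. 173. 183.]
646 46 z [49. 52. 54.] y [166. 175. 184.]
652 48 z [51. 54. 57.] y [164. 175. 184.]
658 49 z [52. 57. 60.] y [165. 174. 183.]
664 48 z [55. 60. 63.] y [163. 174. 182.]
670 54 z [52. 63. 65.] y [163. 175. 182.]
676 55 z [52. 65. 68.] y [162. 174. 181.]
682 57 z [48. 68. 71.] y [162. 175. 188.]
688 52 z [55. 71. 75.] y [162. 175. 181.]
694 51 z [60. 73. 76.] y [163. 174. 180.]
700 10 z [59. 65. 74.] y [163. 179. 179.]
```

{"method": "carry_out", "body": {"dp": [[-0.2, 3, -0.3], [0, 3, 0], [0, 1.8, 0], [0, 0, 0]], "roll": [0, 0, 0, 0]}}

```text
t: 20.02
tool_pos: [700.1, 172.2, 42.8]
eef_rot: [0.708, -0.702, 0.073, 0.021]
contact_force: [1.4, -0.7, 0.7]
width: 45.0
```

```bash
python3 st.py "[706,172,51]"
```

```text
t 20.02 [700.06 172.19  42.78] xax [ 0.99 -0.07 -0.13] down [-0.13  0.01 -0.99] yaw -4.234465934921072 w 44.97658285728392 F [ 1.39 -0.68  0.71]
to go cm [ 0.48 -0.89  0.03]
```

{"method": "carry_out", "body": {"dp": [[0.5, -0.9, 0], [0, 0, 0]], "roll": [0, 0]}}

```text
t: 20.27
tool_pos: [708.1, 171.8, 53.2]
eef_rot: [0.708, -0.702, 0.072, 0.02]
contact_force: [0.1, 0.4, 1.1]
width: 45.0
```

{"method": "carry_out", "body": {"dp": [[0, 0, 0], [0, 0, 0], [0, 0, 0], [0, 0, 0]], "roll": [0, 0, 0, 0], "hand": 0, "force": 20}}

```text
t: 20.78
tool_pos: [709.5, 171.9, 55.6]
eef_rot: [0.709, -0.702, 0.071, 0.018]
contact_force: [0.8, -0.6, 0.5]
width: 19.3
```

```bash
python3 st.py "[706,172,51]"
```

```text
t 20.77 [709.53 171.91  55.64] xax [ 0.99 -0.07 -0.13] down [-0.13  0.01 -0.99] yaw -4.229959844118019 w 19.345840354625167 F [ 0.77 -0.58  0.55]
to go cm [-0.29  0.5  -0.02]
```

{"method": "carry_out", "body": {"dp": [[-0.8, -1.2, 0], [-0.9, -1.2, 0], [0, 0, 0], [0, 0, 0]], "roll": [0, 0, 0, 0]}}

```text
t: 21.28
tool_pos: [694.7, 173.0, 83.8]
eef_rot: [0.709, -0.702, 0.07, 0.018]
contact_force: [-1.5, 0.0, -2.3]
width: 18.9
```

```bash
python3 st.py; python3 sc.py "(490,680,128,250)" k5
```

```text
t 21.27 [694.74 173.03  83.83] xax [ 0.99 -0.07 -0.12] down [-0.12  0.01 -0.99] yaw -4.212515635951758 w 18.913859952429853 F [-1.47  0.05 -2.3 ]
538 78 [69.  79.  81.9] [144.4 171.8 220.1]
550 87 [56.3 68.3 83.4] [143.1 194.  220.4]
562 80 [43.8 54.1 83.6] [139.9 194.1 221.1]
574 161 [29.3 38.8 71.1] [138.3 182.6 223.5]
586 174 [20.3 43.6 56.6] [136.9 185.1 222.4]
598 192 [21.2 28.  44.8] [135.5 181.  221.7]
610 469 [28.1 34.1 41.7] [134.5 179.9 221.5]
622 324 [38.2 43.7 52.4] [137.6 184.1 220.6]
634 151 [51.8 63.6 71.2] [166.9 178.3 186.1]
646 127 [59.8 75.3 81.8] [166.1 178.4 185.5]
658 141 [68.2 85.3 91.8] [165.2 177.7 184.4]
670 132 [ 30.3  94.1 100.4] [130.2 175.  183.7]
```

It swings upright (57° to 48°). I continue the arc.

{"method": "carry_out", "body": {"dp": [[-1.1, -1.0, 0], [-1.2, -0.8, 0], [-1.3, -0.7, 0], [0, 0, 0]], "roll": [0, 0, 0, 0]}}

```text
t: 21.82
tool_pos: [659.6, 175.5, 114.9]
eef_rot: [0.709, -0.702, 0.07, 0.018]
contact_force: [0.5, 0.5, -0.5]
width: 18.8
```

```bash
python3 st.py; python3 sc.py "(470,680,128,250)" k6
```

```text
t 21.82 [659.55 175.53 114.91] xax [ 0.99 -0.07 -0.13] down [-0.12  0.01 -0.99] yaw -4.206901262798626 w 18.839526237416553 F [ 0.49  0.45 -0.52]
470 9 [21.9 24.1 26.6] [154.4 159.6 163.3]
518 66 [49.5 54.1 59.4] [147.3 173.3 222.5]
530 99 [44.3 49.4 65.3] [145.1 193.8 222.7]
542 94 [38.6 43.3 67. ] [143.2 195.4 222.4]
554 83 [32.2 37.1 63.1] [140.  194.6 222.7]
566 128 [26.9 32.  55.8] [138.8 183.6 224.2]
578 203 [22.1 39.8 48.8] [137.7 186.  223.2]
590 139 [19.1 38.8 44.5] [136.6 185.1 222.7]
602 562 [29.3 39.6 53.7] [135.8 177.4 222.2]
614 377 [46.7 59.2 89.5] [143.5 184.1 221.1]
626 203 [ 75.6 101.2 115.1] [168.2 180.1 187.1]
638 209 [ 95.9 122.9 168.2] [144.3 178.6 186.5]
650 824 [123.7 165.4 188. ] [131.7 182.4 221. ]
662 262 [127.4 167.9 187.7] [129.8 164.2 205.7]
674 46 [ 41.7 170.4 182.2] [128.3 194.7 206.9]
```

{"method": "carry_out", "body": {"dp": [[-1.5, -0.4, 0], [-1.5, -0.3, 0], [-1.4, -0.1, 0], [0, 0, 0]], "roll": [0, 0, 0, 0]}}

```text
t: 22.38
tool_pos: [616.9, 178.4, 127.9]
eef_rot: [0.709, -0.702, 0.07, 0.017]
contact_force: [0.4, 0.2, -2.7]
width: 19.1
```

```bash
python3 st.py; python3 sc.py "(440,640,128,250)" k6
```

```text
t 22.38 [616.94 178.35 127.95] xax [ 0.99 -0.07 -0.12] down [-0.12  0.01 -0.99] yaw -4.243859310460261 w 19.08238170109214 F [ 0.38  0.17 -2.67]
452 16 [20.  23.2 26.3] [154.2 159.5 163.9]
464 39 [22.  25.  27.8] [152.5 159.5 164.8]
488 10 [35.2 36.3 39.8] [148.8 151.6 175.1]
500 89 [33.6 36.9 48.4] [147.6 175.1 223.8]
512 105 [30.8 34.2 55. ] [146.1 195.8 224. ]
524 96 [28.3 31.3 54.7] [143.9 195.8 224.1]
536 98 [25.  29.  52.2] [141.1 195.6 224.1]
548 135 [22.9 28.3 48.4] [139.2 185.  225.5]
560 212 [21.3 39.2 45.3] [139.3 187.  224.2]
572 168 [19.2 37.1 43.4] [137.4 185.6 223.7]
584 793 [ 33.5  54.7 107.9] [138.6 183.1 223.2]
596 314 [ 72.6 128.1 154.9] [147.  183.7 213.8]
608 648 [134.4 168.  188.1] [138.1 183.7 217.9]
620 210 [137.8 175.7 185.9] [133.  167.2 208.1]
632 28 [178.9 183.1 187.5] [180.5 198.1 209.8]
```

It now hangs at about 12° mouth-up, with the ball still in place. I bring it level and set it down.

{"method": "carry_out", "body": {"dp": [[-1.4, 0.4, 0], [-1.0, 0.4, 0], [0, 0.2, 0], [0, 0, 0]], "roll": [0, 0, 0, 0]}}

```text
t: 22.92
tool_pos: [602.9, 179.3, 129.0]
eef_rot: [0.71, -0.702, 0.062, 0.009]
contact_force: [-0.2, 0.2, -1.9]
width: 18.9
```

```bash
python3 st.py; python3 sc.py "(440,640,128,250)" k6
```

```text
t 22.93 [602.85 179.33 129.03] xax [ 0.99 -0.08 -0.1 ] down [-0.1   0.02 -0.99] yaw -4.334254938239458 w 18.859366491958767 F [-0.25  0.19 -1.94]
452 17 [19.5 23.6 26.6] [154.2 158.7 163.3]
464 38 [20.1 24.9 28. ] [151.6 160.2 164.6]
488 10 [24.1 25.3 28.3] [148.3 151.4 194.5]
500 92 [22.5 25.5 39.1] [147.  174.6 223.9]
512 107 [20.9 24.9 46.1] [145.5 174.4 224.3]
524 100 [20.3 22.9 45.5] [144.  194.7 224. ]
536 100 [19.2 21.9 44.8] [140.6 183.2 224.1]
548 193 [18.9 33.5 42.5] [139.7 184.6 224.5]
560 176 [18.7 39.9 43.3] [138.6 187.7 224.1]
572 273 [ 19.4  42.8 101.4] [136.6 176.5 223.1]
584 945 [ 33.8  93.6 183.3] [139.1 185.  223.1]
596 501 [111.9 166.4 187.8] [143.7 190.6 218.7]
608 166 [139.6 179.4 186.5] [133.4 168.8 209.7]
620 5 [177.2 184.5 188.2] [198.7 198.8 199.3]
```

{"method": "carry_out", "body": {"dp": [[-0.3, 0, 0], [0, 0, 0], [0, 0, 0], [0, 0, 0]], "roll": [0, 0, 0, 0], "hand": 6}}

```text
t: 23.48
tool_pos: [598.7, 179.7, 127.6]
eef_rot: [0.71, -0.702, 0.064, 0.01]
contact_force: [0.0, -0.5, 0.1]
width: 60.0
```

```bash
python3 st.py; python3 sc.py "(440,640,128,250)" k7
```

```text
t 23.48 [598.7  179.71 127.59] xax [ 0.99 -0.08 -0.1 ] down [-0.1   0.02 -0.99] yaw -4.332707610760347 w 59.958915248094655 F [ 0.05 -0.49  0.1 ]
452 17 [19.7 24.6 26.6] [154.2 159.5 163.2]
464 39 [20.6 25.5 27.5] [152.2 159.8 164.5]
488 12 [23.4 25.2 28.8] [148.7 152.2 198.3]
500 94 [22.4 26.3 39.7] [147.  175.1 224.1]
512 101 [20.9 24.7 45.7] [145.1 195.7 224.4]
524 102 [19.7 22.4 45. ] [143.6 195.3 224.4]
536 101 [18.8 21.1 43.6] [141.4 194.1 224.1]
548 189 [18.8 34.1 42.5] [139.5 184.5 224.9]
560 176 [18.7 39.7 43.3] [138.5 187.6 224.3]
572 300 [ 22.7  49.7 105.2] [136.9 176.5 223.1]
584 1028 [ 34.3 116.2 184.8] [132.8 187.5 223.3]
596 425 [111.6 159.1 188.4] [130.2 188.4 238.9]
608 105 [150.6 184.9 189.7] [144.3 216.4 239.4]
```

Run:
```python
from h import *
np.set_printoptions(precision=1,suppress=True)
d=np.load("side0.npz")["d"]; W=cloud("side",d)
m=(d>0)&(W[...,0]>540)&(W[...,0]<670)&(W[...,1]>128)&(W[...,1]<240)&(W[...,2]>18)&(W[...,2]<190)
q=W[m]
for x in range(540,670,12):
    k=(q[:,0]>=x)&(q[:,0]<x+12)
    if k.sum()>3: print(x,k.sum(),np.percentile(q[k][:,2],[5,50,95]),np.percentile(q[k][:,1],[2,50,98]))
s,d=capture("side"); W=cloud("side",d); q=W[(d>0)&(W[...,0]>560)&(W[...,0]<630)&(W[...,1]>160)&(W[...,1]<200)&(W[...,2]>70)&(W[...,2]<150)]
for z in range(70,150,8):
    k=(q[:,2]>=z)&(q[:,2]<z+8)
    if k.sum()>3: print("handle z",z,k.sum(),np.percentile(q[k][:,0],[2,50,98]),np.percentile(q[k][:,1],[2,50,98]))
w,dw=capture("wrist"); np.savez("w7.npz",p=w,d=dw); cv2.imwrite("pics/w7.png",w[:,:,::-1])
```

```text
552 7 [18.4 19.3 22.8] [145.7 147.  190.4]
564 60 [18.3 26.7 40.5] [143.6 170.8 221.4]
576 50 [18.2 36.9 39.7] [141.3 194.4 221.4]
588 41 [18.5 38.4 40. ] [139.7 217.1 220.9]
600 41 [18.5 38.  40.2] [138.2 193.3 220.8]
612 40 [18.2 38.6 41.1] [136.2 217.4 221.1]
624 45 [18.5 37.8 40.5] [135.  191.6 220.3]
636 704 [ 31.7  65.7 138. ] [134.5 176.8 218.2]
648 292 [ 33.4  60.3 138.5] [169.4 191.7 220.8]
handle z 70 21 [581.1 587.2 596.7] [174.2 188.4 189.4]
handle z 78 42 [580.4 582.7 598. ] [172.7 188.  190. ]
handle z 86 43 [580.9 582.5 598.5] [171.9 185.3 189.8]
handle z 94 45 [581.7 583.6 600. ] [171.9 186.6 189.6]
handle z 102 49 [582.7 584.3 600.2] [170.3 185.6 189.7]
handle z 110 50 [583.6 585.5 601. ] [172.4 187.4 189.6]
handle z 118 52 [584.4 586.  603.7] [171.3 186.2 189.5]
handle z 126 56 [584.9 587.1 605.5] [171.2 186.4 189.3]
handle z 134 143 [586.2 594.5 604.6] [170.7 180.  188.9]
```

The scoop is stable about 5.6° mouth-up, wedged on the ball, which sits in the slot at the back.

New idea: the measured tool axis has drifted about 6° off vertical, fingers towards -x. If I grasp the scoop level with the tool tilted by α and roll 180°, the mouth dips by 2α. Fast +x rows seem to raise α, so I test that with the hand empty, after checking the joint ranges.

{"method": "carry_out", "body": {"dp": [[0, -5, 0], [0, -5, 0], [6.2, 0, 0], [6.2, 0, 0], [0, 0, 0]], "roll": [0, 0, 0, 0, 0]}}

```text
t: 24.25
tool_pos: [732.8, 168.8, 213.6]
eef_rot: [0.709, -0.702, 0.065, 0.012]
contact_force: [-1.2, -0.2, -0.8]
width: 60.2
```

```bash
python3 st.py; python3 -c "
from bench import *
print(get_obs()['qpos'].round(2))"
```

```text
t 24.25 [732.76 168.79 213.64] xax [ 0.99 -0.07 -0.11] down [-0.11  0.01 -0.99] yaw -4.293869600785088 w 60.2053840689429 F [-1.17 -0.21 -0.76]
[ 0.1   0.67  0.93  0.03  1.64 -1.39]
```

{"method": "carry_out", "body": {"dp": [[-6, 0, 0], [-6, 0, 0], [-6, 0, 0], [-6, 0, 0], [-6, 0, 0]], "roll": [0, 0, 0, 0, 0]}}

```text
t: 24.88
tool_pos: [426.4, 190.9, 241.8]
eef_rot: [0.709, -0.702, 0.068, 0.013]
contact_force: [1.1, 0.9, 0.6]
width: 60.1
```

{"method": "carry_out", "body": {"dp": [[-6, 0, 0], [-6, 0, 0], [-6, 0, 0], [-4, 0, 0], [-4, 0, 0]], "roll": [0, 0, 0, 0, 0]}}

```text
t: 25.5
tool_pos: [155.7, 209.6, 271.9]
eef_rot: [0.711, -0.7, 0.066, 0.012]
contact_force: [-0.5, 0.8, -0.2]
width: 60.0
```

```bash
python3 st.py; python3 -c "
from bench import *
print(get_obs()['qpos'].round(2))"
```

```text
t 25.5 [155.75 209.56 271.89] xax [ 0.99 -0.07 -0.11] down [-0.11  0.02 -0.99] yaw -4.327346222266691 w 60.019734498524734 F [-0.46  0.85 -0.18]
[ 0.5  -0.55  2.1   0.07  1.67 -0.99]
```

{"method": "carry_out", "body": {"dp": [[0, 0, -4], [0, 0, -4], [0, 0, -4], [0, 0, 0]], "roll": [0, 0, 0, 0]}}

```text
t: 26.0
tool_pos: [140.5, 88.6, 268.6]
eef_rot: [0.712, -0.7, 0.057, 0.015]
contact_force: [-0.1, 0.3, 0.5]
width: 59.7
```

```bash
python3 st.py; python3 -c "
from bench import *
print(get_obs()['qpos'].round(2))"
```

```text
t 26.0 [140.49  88.63 268.6 ] xax [ 0.99 -0.06 -0.1 ] down [-0.1   0.02 -0.99] yaw -3.3472271684717985 w 59.69880320769755 F [-0.13  0.32  0.52]
[-0.02 -0.84  2.23  0.02  1.85 -1.53]
```

{"method": "carry_out", "body": {"dp": [[-3, 0, 0], [-3, 0, 0], [-3, 0, 0], [0, 0, 0]], "roll": [0, 0, 0, 0]}}

```text
t: 26.5
tool_pos: [88.3, 128.1, 277.9]
eef_rot: [-0.702, 0.708, -0.067, -0.03]
contact_force: [0.7, 0.3, 0.4]
width: 60.3
```

```bash
python3 st.py; python3 -c "
from bench import *
print(get_obs()['qpos'].round(2))"
```

```text
t 26.5 [ 88.29 128.07 277.93] xax [ 0.99 -0.05 -0.14] down [-0.14 -0.01 -0.99] yaw -3.119956071267165 w 60.284893067057524 F [0.71 0.32 0.35]
[ 0.29 -0.86  2.22  0.04  1.91 -1.21]
```

The trick works: tilt is now about 8°. A little more is needed.

{"method": "carry_out", "body": {"dp": [[-3, 0, -1], [-3, 0, -1], [-3, 0, -1], [0, 0, 0]], "roll": [0, 0, 0, 0]}}

```text
t: 27.0
tool_pos: [27.7, 152.0, 292.7]
eef_rot: [-0.687, 0.722, -0.073, -0.041]
contact_force: [-0.1, -0.2, -1.2]
width: 59.8
```

```bash
python3 st.py; python3 -c "
from bench import *
print(get_obs()['qpos'].round(2))"
```

```text
t 27.0 [ 27.68 152.   292.74] xax [ 0.99 -0.05 -0.16] down [-0.16 -0.05 -0.99] yaw -2.788011654691096 w 59.835298503428454 F [-0.13 -0.21 -1.17]
[ 0.64 -0.86  2.2   0.06  1.96 -0.86]
```

{"method": "carry_out", "body": {"dp": [[4, 0, -2], [4, 0, -4], [3, 0, -4], [2, 0, -4], [0, 0, 0]], "roll": [0, 0, 0, 0, 0]}}

```text
t: 27.62
tool_pos: [149.2, 9.7, 278.2]
eef_rot: [-0.687, 0.722, -0.067, -0.042]
contact_force: [0.6, -0.1, 0.1]
width: 60.0
```

{"method": "carry_out", "body": {"dp": [[-3, 0, 0], [-3, 0, 0], [-3, 0, 0], [0, 0, 0]], "roll": [0, 0, 0, 0]}}

```text
t: 28.12
tool_pos: [115.6, 25.4, 294.9]
eef_rot: [-0.682, 0.724, -0.083, -0.059]
contact_force: [0.2, 0.2, -0.1]
width: 60.2
```

```bash
python3 st.py "[560,180,200]"; python3 -c "
from bench import *
print(get_obs()['qpos'].round(2))"
```

```text
t 28.12 [115.61  25.45 294.95] xax [ 0.98 -0.04 -0.2 ] down [-0.2  -0.06 -0.98] yaw -2.3394970782355156 w 60.163612024806376 F [ 0.23  0.25 -0.14]
to go cm [44.79 -0.54 17.26]
[-0.25 -0.86  2.2  -0.11  1.99 -1.82]
```

Tilt is now 11.5°. I go back to the scoop.

{"method": "carry_out", "body": {"dp": [[4, -0.3, 1.5], [5, -0.3, 1.9], [5, -0.3, 1.9], [5, -0.3, 1.9], [5, -0.3, 1.9]], "roll": [0, 0, 0, 0, 0]}}

```text
t: 28.75
tool_pos: [363.7, 114.5, 258.6]
eef_rot: [-0.681, 0.726, -0.073, -0.057]
contact_force: [-0.1, -0.1, 1.2]
width: 60.0
```

{"method": "carry_out", "body": {"dp": [[5, -0.3, 1.9], [5, -0.3, 1.9], [5, -0.3, 1.9], [4, 0, 1.5], [0, 0, 0]], "roll": [0, 0, 0, 0, 0]}}

```text
t: 29.38
tool_pos: [559.9, 192.5, 221.4]
eef_rot: [-0.68, 0.727, -0.068, -0.063]
contact_force: [-0.1, 0.1, 0.0]
width: 59.8
```

```bash
cat > gg.py <<'E'
from h import *
import sys
np.set_printoptions(precision=2,suppress=True)
g=np.array(eval(sys.argv[1])); o,p,R=tool(); t=g+19*R[:,1]
print("t",round(o["t"],2),p,"down",R[:,1],"jaw",R[:,2],"yaw",np.degrees(np.arctan2(R[1,0],R[0,0])),"q6",o["qpos"][5],"to go",((t-p)@R)/10)
E
python3 gg.py "[593,180,107]"; python3 sc.py "(440,620,128,250)" k8
```

```text
t 29.38 [559.91 192.46 221.36] down [-0.18 -0.06 -0.98] jaw [ 0.    1.   -0.07] yaw -0.8354129702134058 q6 -1.3612899878139928 to go [ 5.38 12.58 -0.48]
452 16 [19.9 23.8 26.4] [153.5 158.8 163.7]
464 39 [18.8 25.3 28. ] [152.4 160.2 168.4]
488 9 [23.7 25.2 27.6] [148.1 151.4 195.2]
500 96 [22.2 25.5 39.7] [147.1 174.9 224.1]
512 103 [21.  24.2 46.2] [145.7 195.9 224.4]
524 102 [19.8 22.5 45. ] [143.6 195.5 224.4]
536 97 [19.  22.  43.5] [141.2 194.2 223.8]
548 183 [18.7 33.9 42.7] [139.  184.4 224.5]
560 185 [18.6 39.7 42.9] [138.9 187.7 224.7]
572 297 [ 20.2  48.3 104.8] [136.9 177.  223.1]
584 688 [ 32.8  59.7 137.2] [143.4 188.7 223.3]
596 65 [ 87.7 122.5 137.7] [169.7 188.4 189.3]
```

{"method": "carry_out", "body": {"dp": [[2.7, 0, -0.2], [2.6, 1, -0.2], [0, 3, 0], [0, 3, 0], [0, 0, 0]], "roll": [0.055, 0, 0, 0, 0]}}

```text
t: 30.05
tool_pos: [594.2, 184.2, 146.7]
eef_rot: [-0.678, 0.729, -0.084, -0.043]
contact_force: [0.2, 0.2, 0.4]
width: 60.5
```

```bash
python3 gg.py "[593,180,107]"
```

```text
t 30.05 [594.2  184.21 146.68] down [-0.18 -0.07 -0.98] jaw [ 0.05  1.   -0.08] yaw -3.7289172221454208 q6 -1.3286623888540894 to go [ 0.61  5.84 -0.12]
```

{"method": "carry_out", "body": {"dp": [[0.5, 2, -0.1], [0, 2.5, 0], [0, 1, 0], [0, 0, 0]], "roll": [0, 0, 0, 0]}}

```text
t: 30.55
tool_pos: [591.3, 180.1, 94.5]
eef_rot: [-0.679, 0.729, -0.08, -0.041]
contact_force: [-0.8, -0.4, -0.4]
width: 60.1
```

```bash
python3 gg.py "[593,180,107]"
```

```text
t 30.55 [591.29 180.07  94.54] down [-0.17 -0.06 -0.98] jaw [ 0.05  1.   -0.07] yaw -3.614108718788732 q6 -1.3314535013214381 to go [-0.04  0.65 -0.09]
```

{"method": "carry_out", "body": {"dp": [[0, 0, 0], [0, 0, 0], [0, 0, 0], [0, 0, 0]], "roll": [0, 0, 0, 0], "hand": 0, "force": 20}}

```text
t: 31.05
tool_pos: [594.2, 181.4, 98.2]
eef_rot: [-0.68, 0.728, -0.078, -0.038]
contact_force: [0.6, 0.3, -1.4]
width: 19.8
```

{"method": "carry_out", "body": {"dp": [[-0.6, 0, 0], [-0.5, 0, 0], [0, 0, 0]], "roll": [0, 0, 0]}}

```text
t: 31.42
tool_pos: [581.1, 181.3, 98.3]
eef_rot: [-0.68, 0.728, -0.079, -0.039]
contact_force: [0.4, -0.0, -0.7]
width: 19.7
```

```bash
python3 gg.py "[593,180,107]"; python3 sc.py "(440,620,128,250)" k9
```

```text
t 31.43 [581.06 181.3   98.26] down [-0.17 -0.06 -0.98] jaw [ 0.05  1.   -0.07] yaw -3.5891499444781885 q6 -1.327355594202875 to go [ 1.04  0.85 -0.13]
452 16 [19.9 23.1 26.1] [153.5 158.7 162.6]
464 38 [20.4 24.9 27.2] [151.5 159.8 164.5]
476 7 [26.7 29.1 32.2] [143.7 146.9 169.8]
488 92 [23.8 28.6 40.7] [142.7 169.6 218.8]
500 103 [22.3 27.6 50.2] [141.1 189.5 220.2]
512 101 [21.5 26.  49.2] [139.3 188.9 220. ]
524 101 [19.9 24.3 48.1] [136.2 188.4 220.3]
536 179 [19.8 33.9 46.1] [135.3 180.  220.3]
548 197 [19.7 40.2 45.1] [133.8 183.5 220.3]
560 262 [ 19.8  51.6 109.6] [133.9 177.9 219.9]
572 1519 [ 37.8 135.8 183.6] [135.6 185.9 228.6]
584 492 [138.1 172.3 188.4] [141.6 206.7 247.4]
596 78 [143.8 154.3 188.8] [139.9 206.5 249.7]
608 17 [185.5 188.4 189.9] [240.5 248.  249.9]
```

Still about 5.6° mouth-up, and held. I grip firmly, lift, and carry it to a spot on the robot's side of the dish.

{"method": "carry_out", "body": {"dp": [[0, 0, 0], [0, -1, 0], [0, -2, 0], [0, -2.5, 0], [0, -2.5, 0]], "roll": [0, 0, 0, 0, 0], "force": 90}}

```text
t: 32.1
tool_pos: [593.8, 185.9, 177.3]
eef_rot: [-0.679, 0.729, -0.081, -0.041]
contact_force: [1.0, 0.7, -3.0]
width: 19.1
```

{"method": "carry_out", "body": {"dp": [[0, -2, 0], [0, -1, 0], [0, 0, 0], [0, 0, 0]], "roll": [0, 0, 0, 0]}}

```text
t: 32.6
tool_pos: [601.0, 188.1, 210.7]
eef_rot: [-0.679, 0.729, -0.079, -0.039]
contact_force: [0.9, 0.9, -3.0]
width: 19.1
```

```bash
python3 st.py "[420,-155,205]"; python3 sc.py "(440,600,120,250)" k10
```

```text
t 32.6 [601.04 188.06 210.7 ] xax [ 0.98 -0.06 -0.16] down [-0.17 -0.06 -0.98] yaw -3.627131440926998 w 19.050251627055456 F [ 0.92  0.87 -3.05]
to go cm [-15.59   5.84 -35.04]
440 46 [20.1 33.1 46.5] [120.2 120.8 122. ]
452 37 [19.8 25.4 45.4] [120.1 120.8 162.6]
464 41 [22.6 25.4 28.9] [120.2 159.5 164.5]
500 44 [136.1 140.4 147.7] [150.4 175.1 224.4]
512 129 [136.2 141.2 159.5] [148.8 176.3 226.2]
524 124 [134.4 139.  162.3] [147.7 197.9 227.1]
536 124 [133.2 137.7 161.3] [146.1 196.6 227.4]
548 125 [131.8 136.8 159.8] [142.3 196.8 227.2]
560 280 [131.4 147.7 157.8] [141.9 188.2 227.3]
572 226 [130.3 151.6 157.8] [140.5 191.3 227.1]
584 618 [131.8 156.5 178.6] [140.9 181.  226.3]
596 218 [150.4 167.9 177.3] [155.5 213.6 229.3]
```

{"method": "carry_out", "body": {"dp": [[-0.6, 0.2, -1.5], [-1, 0.4, -2.5], [-1.3, 0.5, -3], [-1.3, 0.5, -3], [-1.3, 0.5, -3]], "roll": [0, 0, 0, 0, 0]}}

```text
t: 33.28
tool_pos: [530.7, 54.8, 204.7]
eef_rot: [-0.678, 0.729, -0.081, -0.043]
contact_force: [0.6, -0.2, -1.9]
width: 18.8
```

{"method": "carry_out", "body": {"dp": [[-1.3, 0.5, -3], [-1.3, 0.5, -3], [-1.3, 0.5, -3], [-1.3, 0.5, -3], [-1.3, 0.5, -3]], "roll": [0, 0, 0, 0, 0]}}

```text
t: 33.9
tool_pos: [445.6, -99.9, 200.5]
eef_rot: [-0.677, 0.729, -0.085, -0.045]
contact_force: [0.1, -1.4, -3.8]
width: 19.1
```

{"method": "carry_out", "body": {"dp": [[-1.2, 0.3, -2.2], [-0.8, 0, -1.2], [-0.4, 0, -0.5], [0, 0, 0]], "roll": [0, 0, 0, 0]}}

```text
t: 34.4
tool_pos: [414.3, -140.0, 203.9]
eef_rot: [-0.678, 0.729, -0.088, -0.044]
contact_force: [0.2, 0.4, -2.8]
width: 19.6
```

```bash
python3 st.py "[420,-155,165]"
```

```text
t 34.4 [ 414.34 -140.    203.94] xax [ 0.98 -0.07 -0.18] down [-0.19 -0.07 -0.98] yaw -3.9447584992645153 w 19.578530238805783 F [ 0.2   0.37 -2.81]
to go cm [ 1.37  3.81 -1.16]
```

The load is still there (-2.8 N). I roll to about 2 rad at this height, then lower.

{"method": "carry_out", "body": {"dp": [[0, 0, 0], [0, 0, 0], [0, 0, 0], [0, 0, 0], [0, 0, 0]], "roll": [0.08, 0.15, 0.18, 0.18, 0.18]}}

```text
t: 35.02
tool_pos: [416.5, -136.2, 203.6]
eef_rot: [-0.593, 0.689, -0.341, 0.239]
contact_force: [1.1, -0.5, -3.9]
width: 19.2
```

{"method": "carry_out", "body": {"dp": [[0, 0, 0], [0, 0, 0], [0, 0, 0], [0, 0, 0], [0, 0, 0]], "roll": [0.18, 0.18, 0.18, 0.18, 0.15]}}

```text
t: 35.65
tool_pos: [419.0, -131.8, 203.1]
eef_rot: [0.388, -0.518, 0.563, -0.513]
contact_force: [0.2, 0.0, -3.2]
width: 18.8
```

{"method": "carry_out", "body": {"dp": [[0, 1, 0], [0, 1, 0], [0, 1, 0], [0, 0.5, 0], [0, 0, 0]], "roll": [0.15, 0.1, 0.05, 0, 0]}}

```text
t: 36.28
tool_pos: [414.9, -130.6, 167.9]
eef_rot: [0.3, -0.434, 0.615, -0.586]
contact_force: [0.9, 0.6, -2.6]
width: 19.0
```

```bash
python3 st.py "[420,-155,155]"; python3 sc.py "(330,620,-260,-20)" k11
```

```text
t 36.27 [ 414.92 -130.61  167.91] xax [-0.44 -0.89  0.14] down [-0.18 -0.06 -0.98] yaw -116.62436872267855 w 18.961379707485555 F [ 0.9   0.64 -2.64]
to go cm [1.75 1.33 1.74]
330 49 [18.5 27.  31.8] [-32.9 -26.2 -20.7]
354 33 [ 93.1 103.5 127.7] [-121.1 -118.7 -110.3]
366 108 [ 88.5 115.4 137.3] [-125.2 -116.4  -91.9]
378 133 [ 84.7 109.4 135.6] [-133.6 -123.5  -73.8]
390 222 [ 79.8 107.9 185.3] [-137.7 -121.   -53.1]
402 303 [ 80.7 106.8 184.6] [-145.4 -115.8  -57.3]
414 245 [ 76.3 106.1 185.6] [-149.  -118.5  -65.2]
426 160 [ 45.9 108.9 186.2] [-175.5 -140.9  -87.2]
438 224 [ 29.5  58.9 126.9] [-200.4 -151.5  -76.8]
450 215 [19.9 35.2 99. ] [-213.7 -146.4  -97.1]
462 174 [19.3 38.3 91.9] [-224.6 -191.7  -84.3]
474 121 [18.9 31.9 46.4] [-232.2 -216.4  -89.4]
486 127 [18.9 32.4 46.6] [-235.9 -222.1  -84.2]
498 120 [18.8 32.7 46.2] [-237.5 -224.8  -83.1]
510 121 [18.8 31.2 46.1] [-239.1 -225.4  -82.9]
522 123 [19.9 30.7 46.2] [-237.1 -223.4  -84.9]
534 142 [18.7 29.7 46.7] [-234.7 -218.9  -87.5]
546 157 [19.3 27.9 46. ] [-227.8 -208.7  -93.8]
558 243 [19.  26.2 46.1] [-219.5 -185.9 -102.7]
570 257 [22.8 33.6 46.6] [-206.4 -172.  -114.4]
582 109 [35.6 43.9 47.5] [-189.8 -163.1 -133.9]
```

{"method": "carry_out", "body": {"dp": [[0.8, 0.3, 0.5], [1, 0.5, 0.8], [0.6, 0.4, 0.4], [0, 0, 0]], "roll": [0, 0, 0, 0]}}

```text
t: 36.83
tool_pos: [418.4, -163.6, 157.8]
eef_rot: [0.3, -0.433, 0.614, -0.587]
contact_force: [1.1, -0.0, -3.1]
width: 18.7
```

{"method": "carry_out", "body": {"dp": [[0, 0, 0], [0, 0, 0], [0, 0, 0], [0, 0, 0], [0, 0, 0]], "roll": [0.18, 0.18, 0.18, 0.18, 0.18]}}

```text
t: 37.45
tool_pos: [417.8, -163.6, 157.5]
eef_rot: [0.008, 0.124, -0.685, 0.718]
contact_force: [0.5, 0.3, -2.0]
width: 18.8
```

{"method": "carry_out", "body": {"dp": [[0, 0, 0], [0, 0, 0], [0, 0, 0]], "roll": [0.12, 0, 0]}}

```text
t: 37.83
tool_pos: [417.5, -163.3, 157.4]
eef_rot: [0.05, 0.081, -0.683, 0.724]
contact_force: [0.2, 1.3, -2.7]
width: 19.1
```

```bash
python3 st.py; python3 sc.py "(390,540,-220,-110)" k12
```

```text
t 37.83 [ 417.5  -163.33  157.43] xax [-0.98 -0.04  0.18] down [-0.18 -0.06 -0.98] yaw -177.77855546075318 w 19.11590863930452 F [ 0.23  1.31 -2.69]
390 129 [ 76.9  98.1 116.1] [-211.  -154.2 -123. ]
402 340 [ 78.6 132.2 183.5] [-209.  -156.2 -123.4]
414 152 [ 71.4 148.7 186.5] [-183.8 -142.4 -124.7]
426 96 [ 45.9  72.3 177.5] [-211.2 -154.2 -125. ]
438 178 [27.5 46.5 91.7] [-207.1 -166.5 -121.2]
450 213 [19.4 36.4 86.6] [-214.5 -178.8 -112.6]
462 231 [19.3 63.2 84.4] [-218.5 -164.5 -125.5]
474 114 [31.8 75.4 84.9] [-218.2 -158.8 -119.4]
486 15 [52.6 75.9 80.8] [-168.  -160.6 -124.3]
498 9 [19.2 20.6 24.6] [-218.8 -216.9 -211.4]
510 21 [18.5 20.4 25.5] [-220.  -217.9 -213.4]
522 29 [18.4 20.5 24.3] [-219.1 -214.7 -163.9]
534 20 [18.7 20.8 26.9] [-219.5 -213.3 -111.4]
```

{"method": "carry_out", "body": {"dp": [[0, 0, 0], [0, 0, 0], [0, 0, 0]], "roll": [0.1, 0, 0]}}

```text
t: 38.25
tool_pos: [418.1, -163.7, 158.2]
eef_rot: [0.083, 0.044, -0.68, 0.728]
contact_force: [0.2, -0.2, -1.7]
width: 19.0
```

```bash
python3 st.py
cat > ball.py <<'E'
from h import *
np.set_printoptions(precision=0,suppress=True)
s,d=capture("side"); W=cloud("side",d)
g=s.astype(int).sum(2)/3
# compare with the empty dish of the first picture: what stands above it inside the rim
d0=np.load("side0.npz")["d"]; W0=cloud("side",d0)
r=np.hypot(W0[...,0]-513.5,W0[...,1]+160.5)
m=(d>0)&(d0>0)&(r<85)&(d0-d>8)
n,l,st,c=cv2.connectedComponentsWithStats(m.astype(np.uint8))
for i in range(1,n):
    if st[i,4]>15: q=W[l==i]; print(st[i],"mean",q.mean(0),"min",q.min(0),"max",q.max(0))
E
python3 ball.py
```

```text
t 38.25 [ 418.09 -163.68  158.16] xax [-0.98  0.06  0.18] down [-0.18 -0.06 -0.98] yaw 176.50492620335055 w 19.04255425222385 F [ 0.23 -0.15 -1.73]
[304 140  18   4  33] mean [ 462. -186.   65.] min [ 443. -189.   58.] max [ 480. -182.   72.]
[269 144  14  14 154] mean [ 533. -163.   29.] min [ 520. -181.   14.] max [ 547. -154.   38.]
[295 148  28  18 163] mean [ 454. -141.   72.] min [ 423. -164.   55.] max [ 482. -125.   96.]
```

The large ball is down in the dish, at about (533,-163), top z ~38, and the load fell to the scoop's own weight. Now I lift, roll back and return the scoop.

{"method": "carry_out", "body": {"dp": [[0, -2, 0], [0, -2, 0], [0, -1, 0], [0, 0, 0], [0, 0, 0]], "roll": [-0.05, -0.18, -0.185, -0.185, -0.185]}}

```text
t: 38.92
tool_pos: [427.5, -160.4, 209.0]
eef_rot: [0.189, -0.325, 0.658, -0.652]
contact_force: [1.1, -0.5, -2.4]
width: 18.6
```

{"method": "carry_out", "body": {"dp": [[0, 0, 0], [0, 0, 0], [0, 0, 0], [0, 0, 0], [0, 0, 0]], "roll": [-0.185, -0.185, -0.185, -0.185, -0.185]}}

```text
t: 39.55
tool_pos: [427.6, -160.5, 209.4]
eef_rot: [-0.466, 0.585, -0.501, 0.436]
contact_force: [0.5, -0.3, -1.0]
width: 19.1
```

{"method": "carry_out", "body": {"dp": [[0, 0, 0], [0, 0, 0], [0, 0, 0], [0, 0, 0], [0, 0, 0]], "roll": [-0.185, -0.185, -0.185, -0.185, -0.185]}}

```text
t: 40.17
tool_pos: [427.7, -160.5, 209.6]
eef_rot: [-0.642, 0.718, -0.236, 0.125]
contact_force: [0.0, -0.4, -1.1]
width: 19.0
```

{"method": "carry_out", "body": {"dp": [[0, 0, 0], [0, 0, 0], [0, 0, 0]], "roll": [-0.185, -0.1, 0]}}

```text
t: 40.55
tool_pos: [427.7, -160.5, 209.7]
eef_rot: [-0.67, 0.729, -0.14, 0.019]
contact_force: [0.4, -0.2, -1.4]
width: 19.0
```

```bash
python3 st.py "[648,177,210]"
```

```text
t 40.55 [ 427.74 -160.5   209.68] xax [ 0.96 -0.23 -0.16] down [-0.18 -0.06 -0.98] yaw -13.4364401094747 w 19.006921209908157 F [ 0.36 -0.2  -1.36]
to go cm [13.4  -6.11 37.51]
```

{"method": "carry_out", "body": {"dp": [[0, 0, 0], [1.2, -0.4, 2.2], [2.4, -0.75, 4.3], [2.4, -0.75, 4.3], [2.4, -0.75, 4.3]], "roll": [-0.165, 0, 0, 0, 0]}}

```text
t: 41.18
tool_pos: [525.0, -13.5, 210.3]
eef_rot: [-0.679, 0.728, -0.087, -0.038]
contact_force: [0.4, -1.1, -1.3]
width: 19.1
```

{"method": "carry_out", "body": {"dp": [[2.4, -0.75, 4.3], [2.4, -0.75, 4.3], [2.4, -0.75, 4.3], [2, -0.6, 3.5], [0, 0, 0]], "roll": [0, 0, 0, 0, 0]}}

```text
t: 41.8
tool_pos: [635.5, 152.9, 208.2]
eef_rot: [-0.678, 0.729, -0.087, -0.037]
contact_force: [-1.0, -0.4, -1.8]
width: 19.0
```

```bash
python3 gg.py "[648,177,190]"; python3 sc.py "(500,680,120,250)" k13
```

```text
t 41.8 [635.45 152.89 208.24] down [-0.18 -0.07 -0.98] jaw [ 0.06  0.99 -0.08] yaw -4.514941424947968 q6 -1.372280418860878 to go [1.36 3.31 2.62]
536 33 [134.4 137.  139.1] [139.4 164.3 190.8]
548 79 [133.5 137.1 151.5] [139.  188.6 192. ]
560 73 [131.5 134.5 155.7] [137.7 187.5 193.1]
572 74 [130.  133.4 154.2] [137.5 186.3 192.8]
584 74 [129.  132.5 153.3] [134.  175.8 192.6]
596 74 [128.3 131.4 151.6] [133.3 189.3 192.8]
608 70 [126.6 130.5 150.2] [132.7 188.4 192.3]
620 604 [130.5 157.  178.7] [122.1 158.9 191.8]
632 89 [156.4 169.1 184.9] [159.  181.4 194.1]
668 35 [19.2 33.  44. ] [120.3 125.8 136.9]
```

{"method": "carry_out", "body": {"dp": [[1.3, 1, 1.6], [1.3, 2.5, 1.6], [0, 3, 0], [0, 2, 0], [0, 0, 0]], "roll": [0, 0, 0, 0, 0]}}

```text
t: 42.48
tool_pos: [646.2, 169.6, 116.4]
eef_rot: [-0.676, 0.73, -0.092, -0.034]
contact_force: [-0.2, -0.2, -2.1]
width: 19.0
```

```bash
python3 gg.py "[648,177,118]"
```

```text
t 42.48 [646.2  169.62 116.39] down [-0.18 -0.07 -0.98] jaw [ 0.07  0.99 -0.08] yaw -5.148525508648187 q6 -1.333653972816446 to go [0.08 1.66 0.73]
```

{"method": "carry_out", "body": {"dp": [[0, 0.8, 0.7], [0, 0.6, 0], [0, 0.4, 0], [0, 0.2, 0], [0, 0, 0]], "roll": [0, 0, 0, 0, 0], "force": 40}}

```text
t: 43.1
tool_pos: [645.3, 174.7, 99.1]
eef_rot: [-0.677, 0.73, -0.09, -0.031]
contact_force: [-0.5, -0.1, -2.1]
width: 19.2
```

```bash
python3 gg.py "[648,177,118]"; python3 sc.py "(540,680,128,235)" k14; python3 st.py
```

```text
t 43.1 [645.29 174.69  99.11] down [-0.17 -0.07 -0.98] jaw [ 0.08  0.99 -0.08] yaw -5.248216661285199 q6 -1.323287393812156 to go [-0.07 -0.02  0.09]
540 8 [27.1 31.  34.7] [138.3 140.  160.2]
552 86 [24.9 29.1 45.7] [137.3 163.9 213.5]
564 97 [23.  28.7 50.6] [135.7 163.5 214.8]
576 90 [21.7 26.9 50.4] [134.  184.4 215.1]
588 93 [20.4 25.9 49.4] [131.  183.2 214.9]
600 83 [20.3 25.1 48.4] [129.4 184.5 214.2]
612 78 [18.6 23.9 47.4] [128.8 182.2 214. ]
624 253 [ 20.4  54.4 110.4] [128.3 167.7 213. ]
636 1544 [ 38.9 131.7 182.9] [131.3 178.5 216.9]
648 512 [137.6 167.4 188.4] [135.1 199.  233.6]
660 111 [147.7 157.7 188.2] [135.9 198.8 230.8]
672 5 [186.8 189.2 189.6] [231.4 233.7 234.1]
t 43.15 [645.35 174.7   99.13] xax [ 0.98 -0.09 -0.17] down [-0.17 -0.07 -0.98] yaw -5.24660487023703 w 18.83786534169363 F [ 0.15 -0.26 -2.04]
```

{"method": "carry_out", "body": {"dp": [[0, 0.3, 0], [0, 0.2, 0], [0, 0, 0]], "roll": [0, 0, 0]}}

```text
t: 43.52
tool_pos: [645.9, 174.6, 99.0]
eef_rot: [-0.677, 0.73, -0.089, -0.03]
contact_force: [0.3, 0.4, -1.4]
width: 18.9
```

{"method": "carry_out", "body": {"dp": [[0, 0, 0], [0, 0, 0], [0, 0, 0], [0, 0, 0]], "roll": [0, 0, 0, 0], "hand": 5}}

```text
t: 44.02
tool_pos: [646.5, 174.5, 98.9]
eef_rot: [-0.677, 0.73, -0.089, -0.029]
contact_force: [-0.0, 0.9, 0.4]
width: 50.1
```

```bash
python3 st.py; python3 sc.py "(540,680,128,235)" k15
```

```text
t 44.02 [646.5  174.53  98.91] xax [ 0.98 -0.09 -0.16] down [-0.17 -0.07 -0.98] yaw -5.225664913628339 w 50.08762144862232 F [-0.04  0.88  0.42]
552 24 [18.1 20.2 26.8] [128.5 200.1 202.8]
564 47 [18.2 31.8 39.7] [128.2 200.8 204.4]
576 32 [18.2 38.2 39.5] [128.3 202.6 206.1]
588 33 [18.1 37.5 40. ] [128.2 203.9 206.8]
600 28 [18.3 37.7 40.6] [129.5 205.7 208.2]
612 25 [18.2 37.9 40.4] [153.4 207.5 209.8]
624 262 [ 37.2 108.  136.6] [146.5 169.9 210. ]
636 1283 [ 34.4 125.9 183.1] [129.8 176.7 214.2]
648 540 [117.4 159.8 188.2] [129.  189.8 234.4]
660 153 [148.3 161.9 184.3] [128.4 208.4 227.3]
672 10 [161.5 165.6 168.8] [206.9 208.  209.4]
```

{"method": "carry_out", "body": {"dp": [[0, -2, 0], [0, -4, 0], [0, -5, 0], [0, -4, 0], [0, 0, 0]], "roll": [0, 0, 0, 0, 0]}}

```text
t: 44.7
tool_pos: [673.8, 185.4, 256.7]
eef_rot: [-0.678, 0.73, -0.087, -0.027]
contact_force: [0.4, 0.2, 0.5]
width: 50.1
```

```bash
python3 st.py; python3 sc.py "(440,680,150,205)" k16
python3 - <<'E'
from h import *
np.set_printoptions(precision=1,suppress=True)
s,d=capture("side"); W=cloud("side",d); q=W[(d>0)&(W[...,0]>600)&(W[...,0]<680)&(W[...,1]>150)&(W[...,1]<205)&(W[...,2]>70)&(W[...,2]<150)]
for z in (72,90,110,128): 
    k=(q[:,2]>=z)&(q[:,2]<z+10); print("handle",z,k.sum(),np.percentile(q[k],[2,98],axis=0)[:,:2].ravel())
E
python3 ball.py
```

```text
t 44.7 [673.79 185.44 256.7 ] xax [ 0.98 -0.09 -0.16] down [-0.16 -0.07 -0.98] yaw -5.208048415374822 w 50.08761602868441 F [0.38 0.22 0.49]
452 18 [18.8 23.5 26.4] [154.7 159.5 163. ]
464 38 [21.2 25.3 27.3] [152.2 159.9 164.5]
548 9 [18.2 20.7 23.8] [182.3 201.2 203.1]
560 34 [18.1 28.8 38.1] [152.7 201.8 204.2]
572 17 [18.2 38.  39.9] [153.  202.4 204.4]
584 20 [18.3 19.5 38.7] [152.6 191.6 204.6]
596 15 [18.2 19.3 40.1] [153.4 203.3 204.9]
608 9 [18.1 18.7 30.5] [152.2 154.3 201.3]
632 620 [ 32.4  85.3 138.2] [153.  174.6 202.4]
644 136 [ 63.5 124.9 139. ] [158.6 177.  178.3]
handle 72 38 [633.1 161.3 649.8 178.5]
handle 90 57 [632.7 158.7 650.7 178.1]
handle 110 58 [632.7 160.2 650.6 178. ]
handle 128 112 [632.9 158.9 652.2 177.8]
[269 145  14  14 154] mean [ 532. -161.   29.] min [ 520. -176.   14.] max [ 548. -151.   38.]
```

```bash
python3 -c "
from bench import *
print(hand_in())"
```

```text
the job is handed in; nothing more can be done
None
```

The job is handed in: the large ball is in the wide dish, the small ball is on the trough's floor, and the scoop stands back in the trough. No verdict came back, so this rests on my own last checks.

**What happened**
- I gripped the scoop's handle, slid the wires past the large ball and lifted it clear. The small ball stayed on the trough's floor.
- The arm can't pitch the tool on command, so my first try was to throw the ball out with a fast reversal. That failed: the scoop hit the dish's rim and swung mouth-up in the grip, with the ball still in it.
- I put the scoop down in the trough to level it, but it fell backwards onto the far wall. Pushing the handle only slid it. Pinching the handle's end and lifting along an arc brought it upright again, with the ball still in the slot.
- I then tilted the tool about 11° by pushing against the arm's inner reach limit and regripped the scoop. Rolling 180° beside the dish dipped the mouth about 16°, and the ball rolled in. After rolling back I set the scoop down in the trough.

**Last checks, at about 45 s of the 61 s**

| Check | Measured | Limit |
|---|---|---|
| Large ball from the dish's axis | about 20 mm | 65 mm |
| Large ball height | top about 38 mm, so centre well under the limit | centre below 50 mm |
| Small ball | on the trough's floor near (464, 159) | inside the trough |
| Scoop handle from its start | about 10 mm, standing upright | 50 mm |
| Gripper | open and clear, at z about 257 mm | touching nothing |

None of these last checks failed or disagreed. The contact with the dish's rim was brief. The wrist force I read just after it was about 13 N, but I have no reading of the peak.

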